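# Uncover the oil pot and stand the crust brush in it

## Task

Get the oil pot ready for service: take the lid off the steel pot and lay it flat, knob up, in the middle of the white plate. Then lift the red-handled brush out of its fork on the drying rack and lower it gently, bristles first, into the pot, so that it rests on the bottom and its handle leans on the side of the rim that faces away from the oven, where it stays cool. Leave the pot where it stands, drop nothing, and do not disturb the other things.

Things in the scene. Friction and masses are not known exactly. Their poses are not given: they have to be found in the camera images.
- lid_mid (a point): round steel lid with a black knob, on the pot at the start; point at its centre, 20 mm above its underside, z up, about 160 g. Plug 80 mm wide, 6 mm deep, inside the pot with 5 mm play; cover disc 106 mm wide, 4 mm thick, 14 to 10 mm below the point; upright round knob 25 mm across, from 10 mm below to 20 mm above the point
- pot: oil pot: deep, round, straight-sided steel pot, empty, loose, about 0.7 kg. Origin at the centre of its underside, z up, x and y parallel to the world's at the start. 120 mm high, 96 mm outside (103 mm over a bead under the rim), 90 mm inside diameter, bottom 5 mm thick: 115 mm deep inside
- pot_rim (a point): centre of the pot's mouth, at rim height (120 mm above its underside)
- plate_top (a point): the white plate that takes the lid: round, 170 mm across the rim, 14 mm high, loose, 0.45 kg; this point is the centre of its flat inner floor (about 120 mm across), 6 mm above the counter
- brush_mid (a point): red-handled brush, 200 mm long, round, rigid, 90 g; point at mid length, z from bristles to handle end. From bristle end: bristles 30 mm diameter to 40 mm, ferrule 26 mm to 55, neck 11 mm to 88, collar 30 mm to 93, handle 20 mm to 200. Balances about 65 mm from the flat bristle end, on which it can stand upright. Hangs upright at the start, bristles down, collar on a fork of the rack
- brush_foot (a point): centre of the brush's bristle end (100 mm below brush_mid along the brush)
- brush_top (a point): centre of the brush's handle end (100 mm above brush_mid along the brush)
- rack: fixed wire drying rack, 3 forks at its y = -90, 0, 90 mm; origin on the counter under the rear crossbar, -x towards the forks' open ends. Fork: two 5 mm rods, 15 mm gap, tops 170 mm high, from x = 0 to -78 mm; tips turn up 10 mm as end stops. Tools hang near x = -45 mm, in any fork. To free one: lift it 13 to 26 mm (then its ferrule meets the rods), draw it 60 mm along -x
- oven: hot oven, fixed: polished steel box, 360 deep (x), 420 wide (y), 195 mm high; origin under its centre, front with door and knobs to -x. It stands left (world y > 0) or right (y < 0) of the pot, dough boxes on the other side. The pot's side away from the oven is its -y side if the oven is left, +y if right
- white_brush: a brush of the same shape with a white handle on the rack, to be left hanging; origin at its bristle end
- scraper: a bowl scraper with a green handle on the rack (the handle as the brush's, the head flat, 50 mm wide), to be left hanging; origin at the lower end of the shank
- oil_bottle: amber bottle, 60 mm across, 165 mm high; bystander, origin at its underside
- shaker: steel shaker, 62 mm across, 95 mm high; bystander, origin at its underside
- wheel: pizza wheel lying flat, 200 mm long, 20 mm high, black handle; bystander, origin under its middle
- cups: nest of steel cups, 88 mm across, 48 mm high; bystander, origin at its underside
- bench_scraper: bench scraper lying flat, 145 mm wide, wooden grip 20 mm high; bystander, origin underneath
- timer: white wind-up timer, 68 mm across, 47 mm high; bystander, origin at its underside
Things that resemble listed ones, but are neither listed nor needed, are in the scene too. What is shaped like the part that bears lid_mid but green is not meant.

How it is judged:
By the outcome, as a careful person would: the job done as asked, in the order asked, and still so for the second after the job is handed in, with the robot touching nothing.
It also fails if it takes over 61 s, if anything falls off the work surface, if the arm or the gripper's body presses on something with over 40 N, if the wrist force passes 120 N, or if a joint passes its speed limit or range.

## Robot

A 6-joint arm with a two-finger parallel gripper is mounted at the origin on the work surface. World frame = base frame: x ahead of the robot, y to its left, z up, the work surface at z = 0. Lengths are in m, angles in rad, forces in N, time in s.
With the tool pointing down it reaches from about 0.35 to 0.775 m from the base axis. Payload 5.5 kg.
Tool frame: the origin (TCP) lies at the very end of the fingers, on their centre line; the grasp point (between the pads) lies 19 mm behind it (env.grip_depth is the distance from the TCP to the grasp point, in m); z points along the fingers, y is the direction in which the jaws open and shut (so a half turn about z gives the same grasp; the last joint's range is limited). The gripper opens to 85 mm and grips with 20 to 120 N. Pads are 22 mm wide; open, the fingers measure 114 mm over their backs; the gripper's body (76 mm by 85 mm) begins 54 mm behind the grasp point. The pads swing forward as they close: fully open they stand 13 mm farther back than shut.
Start: joints at [1.062, 0.313, 0.046, 1.304, 0, 1.431], TCP at [0.207, 0.536, 0.195] pointing down, gripper open.
Joint ranges: [-2.76, 2.76], [-0.86, 1.69], [-1.03, 1.26], [-2.2, 2.34], [-1.47, 1.5], [-3.14, 3.14]. Speed limits (rad/s): [2.57, 2.57, 3.14, 3.14, 3.14, 3.14].

## Interface

Orientations are given as a unit quaternion [w, x, y, z].
In Python, from workcell import env gives the robot as it stands.
- The arm moves only by the tool step_arm, never from a script. Its argument "series" is a list of rows, each a list of 3 entries, a list of its own where there are three numbers: the shift along the world's x, y, z in cm, then the turn about the world's z in rad, then the closure in counts, from 0 (fully open) to 255 (shut). A call has 1 to 5 rows; each row is the pose to reach, as a shift and turn from the pose measured when the call began; what a row does not reach only later rows make up. A row lasts 1/8 s, in which the tool goes at most 62.5 mm and 10.7 degrees, less where a joint would pass 70% of its speed; a pose out of reach is approached as far as the arm can. A call with a gripper value outside its range is refused whole. The fingers move at their own pace and stop on an object; "newtons" is the grip in N (left out, the last holds). Time passes only in rows, so rows that repeat a pose let the fingers close. It gives the time, the measured TCP pose, the force and the opening at its end, in the units of the state.
- env.get_state(): the state, without advancing time (a new reading comes with each control period).
- env.read_camera(name): name is "side" or "top" or "wrist"; returns a dict with "frame" (384x512x3 uint8, red, green, blue), "vertical_fov" (degrees; the focal length in pixels is half the picture's height over the tangent of half this angle, whatever the lens; pixels are square), "cx", "cy" (the principal point, pixels), "dist_coeffs" ([k1, k2, p1, p2, k3] as OpenCV has them; the pictures are not rectified), "camera_from_world" (4x4, takes a point from world to camera coordinates). Camera axes: x right, y down, z forward; pixel columns grow to the right and rows downward; lengths in m; the calibration is good to about 2 mm. A picture is of the moment at which its call begins. There is no depth.
- env.hand_in(): hands the job in, once; it reports no verdict.
The state is a dict: "clock": time; "joint_pos": joint angles; "qvel": joint speeds; "tau": joint torques, N m; "tcp_pos": TCP position; "orientation": TCP orientation; "wrist_force": force on the tool from outside, world axes, zero at the start; "ft_torque": the same for the moment, N m; "finger_gap": finger opening in m.
Only numpy, scipy, OpenCV 4.12 (cv2) and the standard library are available. Lean on these libraries where they do the work, as an engineer would, in place of code of your own. Each camera call takes 0.05 s, during which the arm holds its last target.

## Working session

There is one attempt and no reset: what is moved stays moved. The work goes in short steps, Python scripts to look and compute and a tool call to move; the robot and the scene stay as the last step left them, time stands still between calls to the robot, and variables do not carry over. Pictures are saved under pics/ and viewed, and the job is handed in when it is done.

Besides the shell and the picture viewer there is one more tool, called after "Request:" as name(argument=value, ...), one argument or row to a line, values as JSON. step_arm: Moves the arm, as the interface text tells. Its arguments: {"type":"object","properties":{"series":{"type":"array"},"newtons":{"type":"number"}},"required":["series"]}

```bash
ls; mkdir -p pics
cat > h.py <<'E'
import numpy as np, cv2, pickle, sys
from workcell import env
def grab(n,tag):
    c=env.read_camera(n); pickle.dump(c,open(f'pics/{tag}.pkl','wb'))
    cv2.imwrite(f'pics/{tag}.png',c['frame'][:,:,::-1]); return c
def load(tag): return pickle.load(open(f'pics/{tag}.pkl','rb'))
def K(c):
    f=c['frame'].shape[0]/2/np.tan(np.radians(c['vertical_fov'])/2)
    return np.array([[f,0,c['cx']],[0,f,c['cy']],[0,0,1.]])
def ray(c,u,v):
    p=cv2.undistortPoints(np.array([[[u,v]]],float),K(c),np.array(c['dist_coeffs'],float)).ravel()
    T=np.array(c['camera_from_world']);R=T[:3,:3];t=T[:3,3]
    d=R.T@np.array([p[0],p[1],1.]); return -R.T@t, d/np.linalg.norm(d)
def onz(c,u,v,z):
    o,d=ray(c,u,v); return o+d*(z-o[2])/d[2]
def tri(*l):
    A=np.zeros((3,3));b=np.zeros(3);rs=[ray(*x) for x in l]
    for o,d in rs:
        P=np.eye(3)-np.outer(d,d);A+=P;b+=P@o
    X=np.linalg.solve(A,b); return X,[np.linalg.norm((np.eye(3)-np.outer(d,d))@(X-o)) for o,d in rs]
def proj(c,X):
    T=np.array(c['camera_from_world']);r=cv2.Rodrigues(T[:3,:3])[0]
    return cv2.projectPoints(np.array(X,float).reshape(-1,1,3),r,T[:3,3],K(c),np.array(c['dist_coeffs'],float))[0].reshape(-1,2)
def big(tag,x0,y0,x1,y1,s,out):
    im=cv2.imread(f'pics/{tag}.png')[y0:y1,x0:x1]; cv2.imwrite(f'pics/{out}.png',cv2.resize(im,None,fx=s,fy=s,interpolation=cv2.INTER_CUBIC))
E
python3 - <<'E'
from h import *
np.set_printoptions(precision=3,suppress=True)
for n in('side','top','wrist'):
    c=grab(n,n+'0'); print(n,c['vertical_fov'],c['dist_coeffs'],ray(c,256,192))
    big(n+'0',0,0,512,384,1.5,n+'0b')
print(env.get_state())
E
```

```text
pics
side 51.842791956384424 [-0.083  0.     0.     0.     0.   ] (array([ 0.809, -1.109,  1.02 ]), array([-0.188,  0.778, -0.599]))
top 51.62306630140975 [-0.044  0.     0.     0.     0.   ] (array([ 0.452, -0.014,  1.52 ]), array([ 0.029,  0.012, -1.   ]))
wrist 64.10467086067203 [-0.045  0.     0.     0.     0.   ] (array([0.144, 0.56 , 0.373]), array([ 0.242, -0.082, -0.967]))
{'clock': 0.15, 'joint_pos': array([1.062, 0.314, 0.045, 1.304, 0.   , 1.431]), 'qvel': array([ 0.001, -0.002,  0.004,  0.001,  0.001,  0.001]), 'tau': array([  0.002, -48.106,  29.882,   0.014,  -0.   ,   0.   ]), 'tcp_pos': array([0.207, 0.536, 0.194]), 'orientation': array([-0.   ,  0.183,  0.983, -0.001]), 'wrist_force': array([ 0.241, -0.136,  1.039]), 'ft_torque': array([ 0.032,  0.028, -0.013]), 'finger_gap': 0.0853036332467221}
```

View pics/side0b.png

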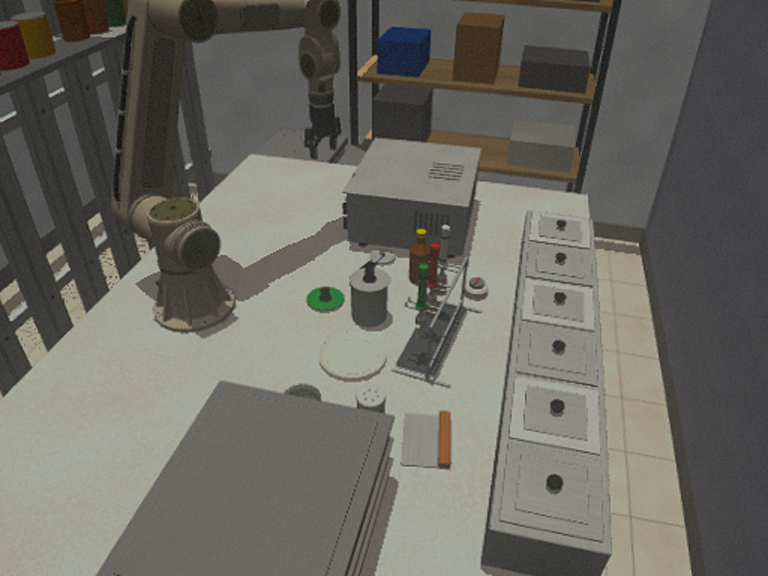

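View pics/top0b.png

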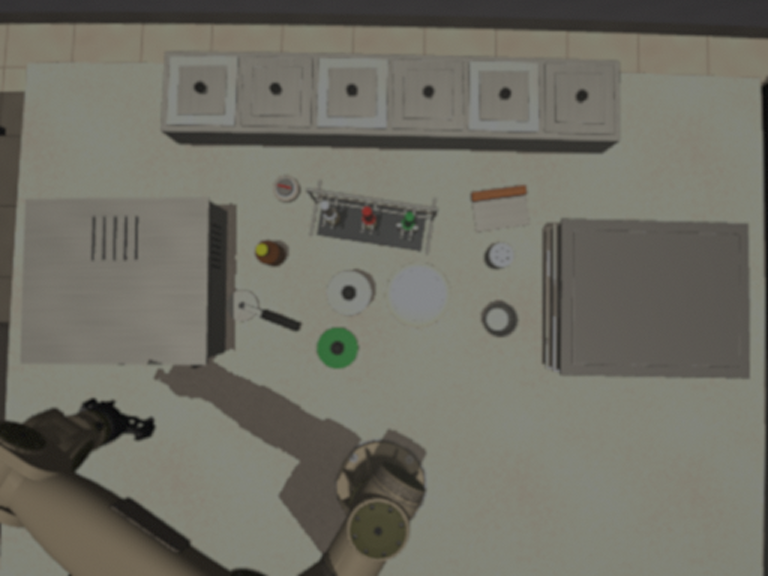

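View pics/wrist0b.png

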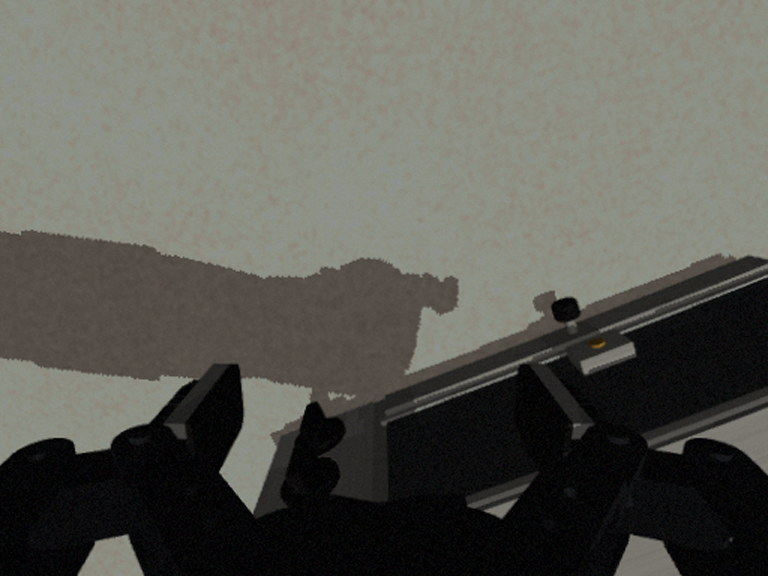

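The oven is on the left (y>0), so the cool side is the pot's −y side. Things that could be confused (px in the 1.5× top view):
- **Lids:** the steel lid is on the pot at (349,292). The green lid on the counter at (338,347) is a decoy.
- **Discs:** the white plate is at (417,293). The cups are at (498,318) and the timer at (286,188).
- **Brushes:** the red one is at (369,213). The white one is at (330,215), and the green scraper is at (408,218).

I choose the steel lid, the white plate and the red handle in the middle fork, and check them in close crops.

Run:
```python
from h import *
a=cv2.imread('pics/side0.png')[145:275,200:330]; b=cv2.imread('pics/top0.png')[110:250,190:320]
cv2.imwrite('pics/crop1.png',np.hstack([cv2.resize(a,(400,400),interpolation=2),cv2.resize(b,(400,431),interpolation=2)[:400]]))
```

```text
(no output)
```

View pics/crop1.png

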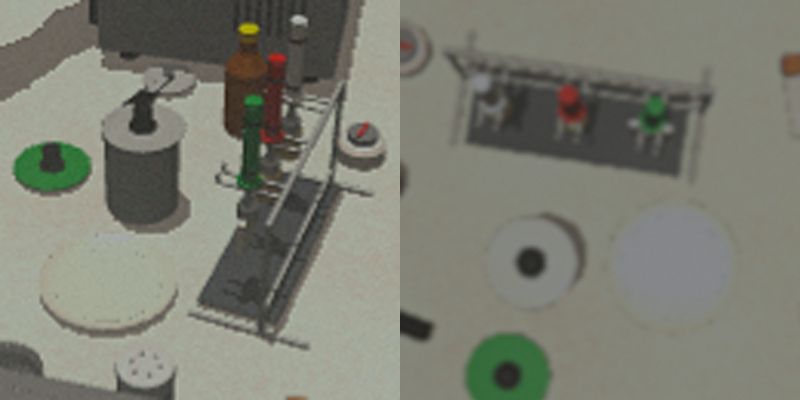

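The crop shows the steel lid with its black knob on the pot, the plate beside it, and the red handle between white and green. Next I measure them.

Run:
```python
from h import *
np.set_printoptions(precision=4,suppress=True)
t=load('top0');s=load('side0')
def cc(c,fn,box):
    x0,y0,x1,y1=box; hsv=cv2.cvtColor(c['frame'],cv2.COLOR_RGB2HSV).astype(int)
    m=np.zeros(hsv.shape[:2],np.uint8); m[y0:y1,x0:x1]=fn(hsv[y0:y1,x0:x1]); 
    n,l,st,ce=cv2.connectedComponentsWithStats(m); i=1+st[1:,4].argmax(); return ce[i],st[i]
red=lambda h:(((h[...,0]<8)|(h[...,0]>172))&(h[...,1]>130)).astype(np.uint8)
grn=lambda h:((h[...,0]>45)&(h[...,0]<80)&(h[...,1]>130)).astype(np.uint8)
dk=lambda h:(h[...,2]<75).astype(np.uint8)
print('red top',cc(t,red,(225,125,265,160)),'side',cc(s,red,(275,155,300,200)))
print('grn top',cc(t,grn,(262,130,285,160)),'side',cc(s,grn,(270,170,290,215)))
print('knob top',cc(t,dk,(220,180,246,208)))
# plate top
wh=lambda h:((h[...,2]>140)&(h[...,1]<35)).astype(np.uint8)
g=t['frame'];print(g[195,278],g[195,310],g[195,222],g[215,278])
ce,st=cc(t,dk,(220,180,246,208))
for z in(.13,.14,.15,.16): 
    p=onz(t,*ce,z);print(z,p,proj(s,p))
b=s['frame'];cv2.imwrite('pics/c2.png',cv2.resize(b[165:230,225:275,::-1],None,fx=9,fy=9,interpolation=0))
cv2.imwrite('pics/c3.png',cv2.resize(t['frame'][110:225,190:310,::-1],None,fx=5,fy=5,interpolation=0))
```

```text
red top (array([244.7843, 143.0196]), array([242, 138,   8,  11,  51], dtype=int32)) side (array([289.48, 164.44]), array([287, 162,   6,   8,  25], dtype=int32))
grn top (array([272.5, 143.5]), array([272, 142,   2,   4,   6], dtype=int32)) side (array([282.    , 177.1538]), array([280, 176,   5,   3,  13], dtype=int32))
knob top (array([232.1111, 194.7937]), array([228, 191,   9,   9,  63], dtype=int32))
[132 134 136] [132 132 120] [132 134 126] [132 134 123]
0.13 [0.4804 0.0857 0.13  ] [[246.151  184.0928]]
0.14 [0.4802 0.085  0.14  ] [[246.0408 182.077 ]]
0.15 [0.48   0.0843 0.15  ] [[245.9297 180.0439]]
0.16 [0.4798 0.0836 0.16  ] [[245.8177 177.9935]]
```

View pics/c2.png

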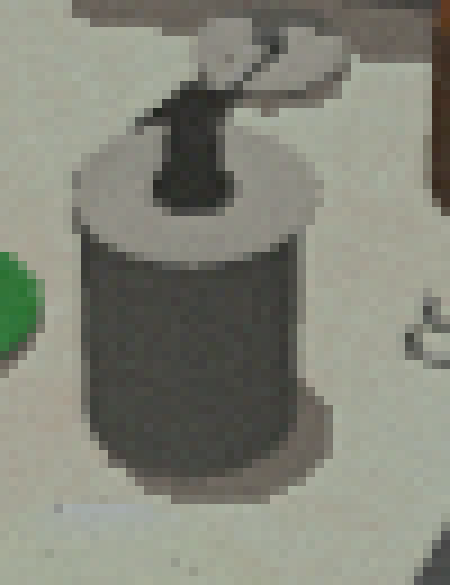

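View pics/c3.png

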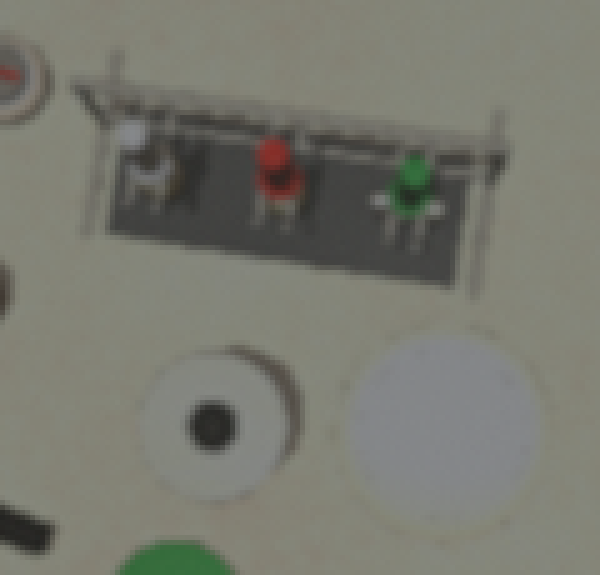

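Run:
```python
from h import *
np.set_printoptions(precision=4,suppress=True)
t=load('top0');s=load('side0')
print('plate',onz(t,278.6,196,.01))
print('brushtop tri',tri((t,244.4,140.4),(s,290,165)),onz(t,244.4,140.4,.282))
print('oven',onz(t,139,242,.195),onz(t,139,133,.195))
print('wheel handle end',onz(t,200,217,.01),proj(s,onz(t,200,217,.01)))
print('lid disc',onz(t,190+43,110+85,.124), 'green lid',onz(t,225,231,.01))
```

```text
plate [ 0.4829 -0.0825  0.01  ]
brushtop tri (array([0.6507, 0.0417, 0.2738]), [np.float64(0.00020621799519038615), np.float64(0.0002062179951904534)]) [0.6492 0.0413 0.282 ]
oven [0.3131 0.388  0.195 ] [0.68   0.4036 0.195 ]
wheel handle end [0.3953 0.214  0.01  ] [[235.0846 186.9404]]
lid disc [0.4799 0.083  0.124 ] green lid [0.345  0.1173 0.01  ]
```

Request:
step_arm(
  series=[
    [[0, 0, 6], 0.1, 0],
    [[0, 0, 12], 0.2, 0],
    [[0, 0, 17], 0.3, 0],
    [[4, -3, 17], 0.37, 0],
    [[8, -7, 17], 0.37, 0],
  ],
)

```text
clock: 0.78
tcp_pos: [0.2879, 0.4663, 0.3642]
orientation: [0.0, -0.002, 1.0, -0.0]
wrist_force: [0.9, -0.6, -1.0]
finger_gap: 0.0851
```

Request:
step_arm(
  series=[
    [[2, -5.5, 0], 0, 0],
    [[4, -11, 0], 0, 0],
    [[6, -17, 0], 0, 0],
    [[8, -22, 0], 0, 0],
    [[10, -27, 0], 0, 0],
  ],
)

```text
clock: 1.4
tcp_pos: [0.3881, 0.1945, 0.3642]
orientation: [0.0, -0.002, 1.0, -0.0]
wrist_force: [0.7, -0.3, 0.3]
finger_gap: 0.0853
```

Request:
step_arm(
  series=[
    [[2, -5, 0], 0, 0],
    [[4, -10, 0], 0, 0],
    [[5.5, -14, 0], 0, 0],
    [[5.5, -14, 0], 0, 0],
  ],
)

```text
clock: 1.9
tcp_pos: [0.4438, 0.0521, 0.3634]
orientation: [-0.0, 0.0, 1.0, -0.0]
wrist_force: [-0.6, -0.1, 0.6]
finger_gap: 0.0856
```

Run:
```python
from h import *
np.set_printoptions(precision=4,suppress=True)
c=grab('wrist','w1'); big('w1',0,0,512,384,1.5,'w1b'); print(env.get_state()['tcp_pos'])
```

```text
[0.4432 0.0534 0.3637]
```

View pics/w1b.png

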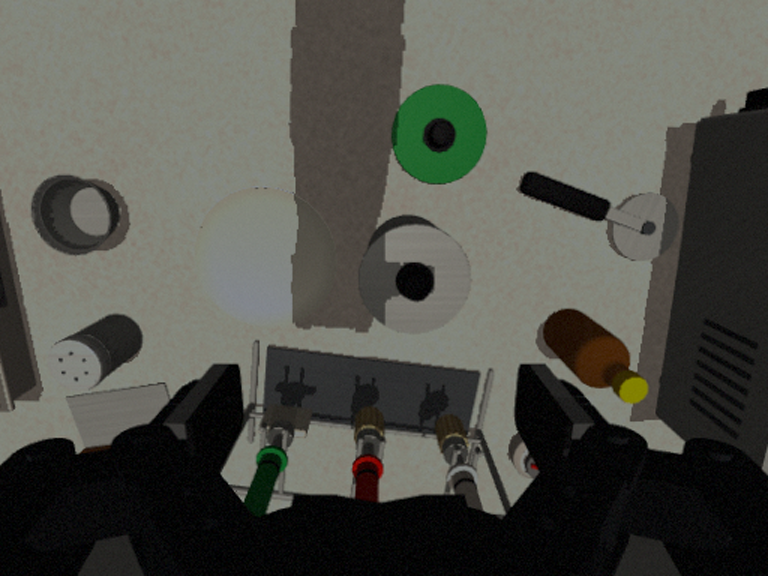

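The wrist view shows the lid disc around (414,278), its knob at (415,281), the plate at (266,257) and the red collar at (367,467), all in 1.5× px.

Run:
```python
from h import *
np.set_printoptions(precision=4,suppress=True)
w=load('w1');t=load('top0');s=load('side0')
print(ray(w,256,192))
hsv=cv2.cvtColor(w['frame'],cv2.COLOR_RGB2HSV)
m=(hsv[...,2]<40).astype(np.uint8); m[:170]=0;m[210:]=0;m[:,:255]=0;m[:,300:]=0
n,l,st,ce=cv2.connectedComponentsWithStats(m);i=1+st[1:,4].argmax();print('knob',ce[i],st[i])
k=ce[i]
print('tri knob top',tri((w,*k),(t,231.9,194.6)),tri((w,*k),(t,231.9,194.6),(s,246.3,177)))
for z in(.124,.154):print(z,onz(w,*k,z),onz(t,232.1,194.8,z))
# lid disc left/right edges at mid rows: 
for u,v in((239,186),(313.5,186),(276,222),(276,149)): print(onz(w,u,v,.124))
print('plate',[onz(w,u/1.5,v/1.5,.014) for u,v in((198,257),(340,257),(266,187),(266,328))])
big('w1',120,120,330,240,3.8,'w1c')
```

```text
(array([0.3759, 0.0516, 0.5422]), array([ 0.2551,  0.0113, -0.9669]))
knob [276.0982 186.9679] [264 175  25  26 499]
tri knob top (array([0.4814, 0.0866, 0.1137]), [np.float64(0.001082252091378643), np.float64(0.0010822520913786574)]) (array([0.4772, 0.0842, 0.161 ]), [np.float64(0.007541773623042247), np.float64(0.0032186514095671765), np.float64(0.004733052286327277)])
0.124 [0.4789 0.0847 0.124 ] [0.4805 0.0862 0.124 ]
0.154 [0.4715 0.0823 0.154 ] [0.4799 0.0841 0.154 ]
[0.4776 0.0326 0.124 ]
[0.4775 0.1373 0.124 ]
[0.5312 0.0857 0.124 ]
[0.4258 0.0835 0.124 ]
plate [array([ 0.4778, -0.1609,  0.014 ]), array([0.4779, 0.0063, 0.014 ]), array([ 0.3978, -0.0755,  0.014 ]), array([ 0.5659, -0.086 ,  0.014 ])]
```

View pics/w1c.png

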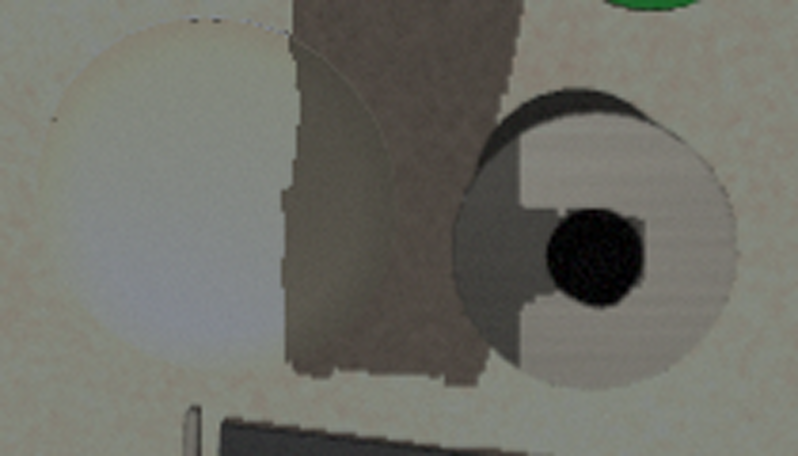

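Request:
step_arm(
  series=[
    [[1.7, 1.6, -5], 0, 0],
    [[3.5, 3.1, -9], 0, 0],
    [[3.5, 3.1, -12], 0, 0],
    [[3.5, 3.1, -12], 0, 0],
  ],
)

```text
clock: 2.45
tcp_pos: [0.4759, 0.0858, 0.2416]
orientation: [-0.003, -0.002, 1.0, 0.0]
wrist_force: [-0.2, 0.1, 0.2]
finger_gap: 0.0855
```

Run:
```python
from h import *
np.set_printoptions(precision=4,suppress=True)
c=grab('wrist','w2'); big('w2',0,0,512,384,1.5,'w2b'); print(env.get_state()['tcp_pos'],ray(c,256,192)[0])
```

```text
[0.4771 0.0855 0.2435] [0.409  0.0849 0.4207]
```

View pics/w2b.png

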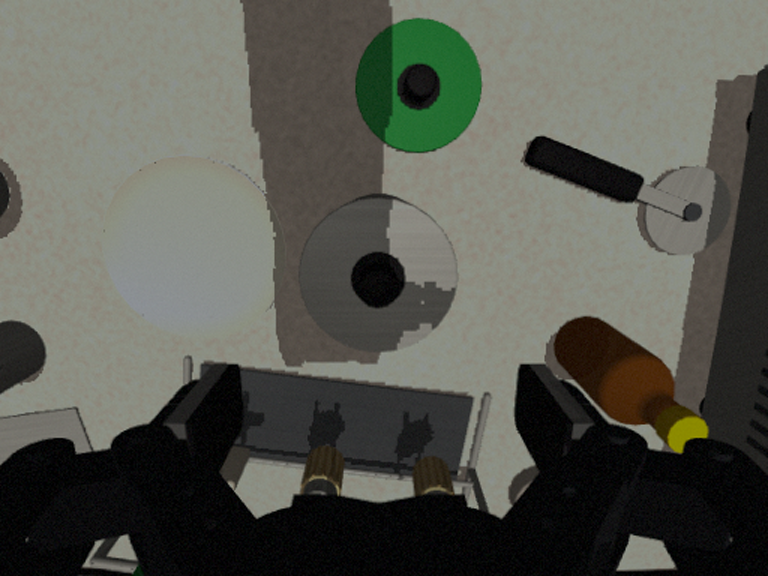

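Run:
```python
from h import *
np.set_printoptions(precision=4,suppress=True)
w=load('w1');v=load('w2')
L1=(239,186);R1=(313.5,186);L2=(299/1.5,274/1.5);R2=(458/1.5,274/1.5)
for a,b in((L1,L2),(R1,R2)): print(tri((w,*a),(v,*b)))
for u,x in((299,274),(458,274),(378,195),(378,353)): print(onz(v,u/1.5,x/1.5,.124))
print('plate',[onz(v,u/1.5,x/1.5,.014) for u,x in((103,246),(287,246),(190,156),(190,337))])
im=v['frame'][160:215,220:285,::-1].astype(float); im=np.clip(im*4,0,255).astype(np.uint8)
cv2.imwrite('pics/w2c.png',cv2.resize(im,None,fx=9,fy=9,interpolation=2))
```

```text
(array([0.4766, 0.0328, 0.1255]), [np.float64(0.0006511656455342097), np.float64(0.0006511656455340835)])
(array([0.4731, 0.1347, 0.1387]), [np.float64(0.0008689243281803081), np.float64(0.000868924328180403)])
[0.4762 0.0326 0.124 ]
[0.4757 0.1378 0.124 ]
[0.4247 0.0846 0.124 ]
[0.532  0.0851 0.124 ]
plate [array([ 0.4757, -0.1646,  0.014 ]), array([0.4756, 0.0035, 0.014 ]), array([ 0.3978, -0.0768,  0.014 ]), array([ 0.5627, -0.0931,  0.014 ])]
```

View pics/w2c.png

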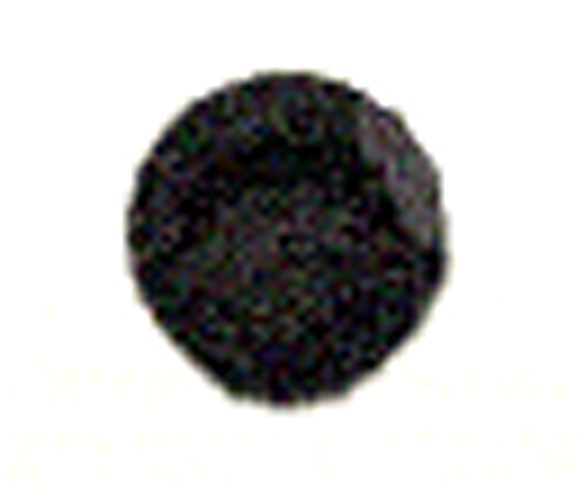

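Request:
step_arm(
  series=[
    [[0.1, 0, -4], 0, 0],
    [[0.2, 0, -8], 0, 0],
    [[0.2, 0, -10.5], 0, 0],
    [[0.2, 0, -11.1], 0, 0],
    [[0.2, 0, -11.1], 0, 0],
  ],
  newtons=40,
)

```text
clock: 3.12
tcp_pos: [0.48, 0.0857, 0.1341]
orientation: [-0.0, -0.002, 1.0, 0.0]
wrist_force: [-0.5, 1.0, 0.9]
finger_gap: 0.0853
```

Request:
step_arm(
  series=[
    [[0, 0, 0], 0, 120],
    [[0, 0, 0], 0, 255],
    [[0, 0, 0], 0, 255],
    [[0, 0, 0], 0, 255],
    [[0, 0, 0], 0, 255],
  ],
  newtons=40,
)

```text
clock: 3.75
tcp_pos: [0.4799, 0.0857, 0.134]
orientation: [-0.0, -0.002, 1.0, 0.0]
wrist_force: [0.6, 0.2, -1.0]
finger_gap: -0.0002
```

Run:
```python
from h import *
c=grab('side','s3'); big('s3',200,120,330,230,6,'s3b'); s=env.get_state();print(s['tcp_pos'],s['finger_gap'],s['wrist_force'])
```

```text
[0.47990049 0.08569584 0.13398938] 0.000267496481805326 [ 0.36395297  0.0821291  -0.66187161]
```

View pics/s3b.png

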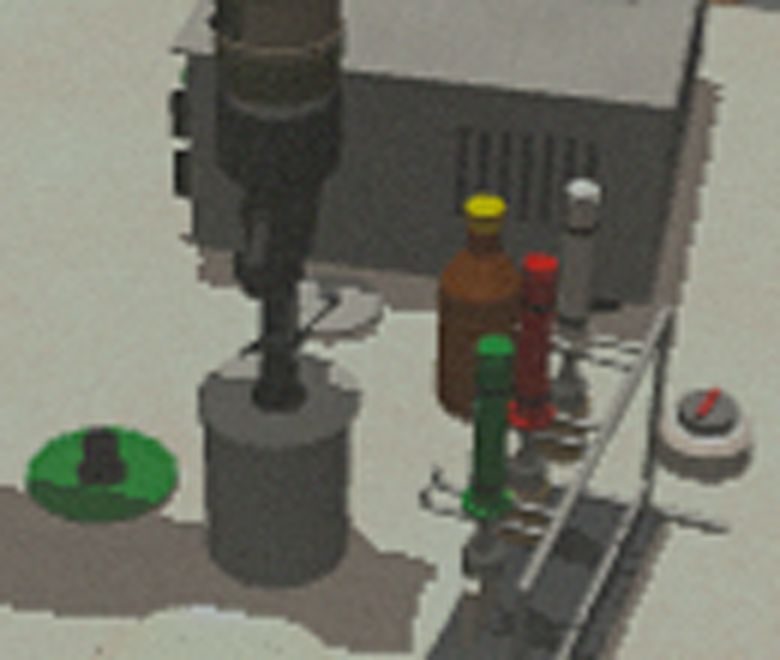

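Run:
```python
from h import *
c=grab('wrist','w4'); im=np.clip(c['frame'][:,:,::-1].astype(float)*2.2,0,255).astype(np.uint8)
cv2.imwrite('pics/w4b.png',cv2.resize(im,None,fx=1.5,fy=1.5))
s=load('s3')
print(proj(s,[[.4799,.0857,.134],[.4785,.085,.154],[.4785,.085,.124]]))
cv2.imwrite('pics/s3c.png',cv2.resize(np.clip(s['frame'][150:200,225:270,::-1].astype(float)*2.2,0,255).astype(np.uint8),None,fx=12,fy=12,interpolation=0))
```

```text
[[246.01825705 183.23558241]
 [245.5958264  179.02881349]
 [245.63200471 185.38551176]]
```

View pics/w4b.png

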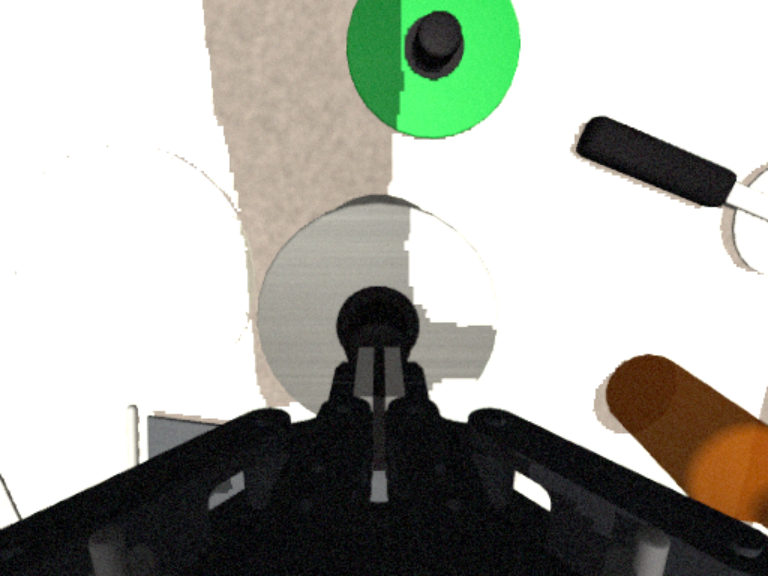

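View pics/s3c.png

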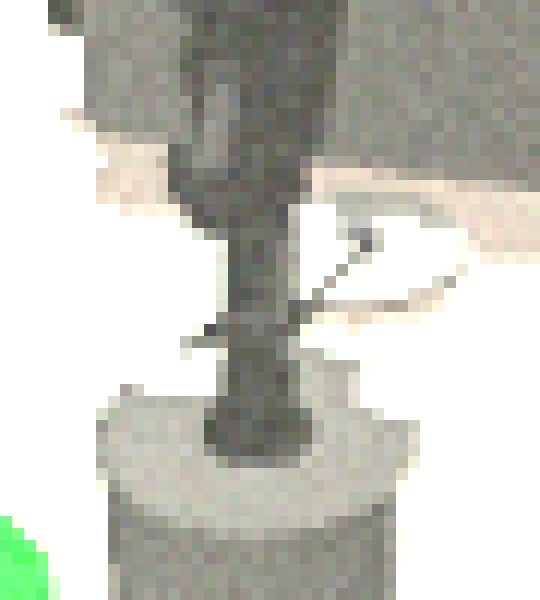

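Run:
```python
from h import *
np.set_printoptions(precision=4,suppress=True)
c=load('w4');print(proj(c,[[.4799,.0857,.134],[.4799,.0857,.147],[.4785,.085,.154],[.4785,.085,.124]])*1.5)
for u,v in((258,310),(497,310),(378,195)): print(onz(c,u/1.5,v/1.5,.124))
f=c['frame'][180:270,200:305,::-1].astype(float)
cv2.imwrite('pics/w4c.png',cv2.resize(np.clip(f*6,0,255).astype(np.uint8),None,fx=7,fy=7,interpolation=2))
w=load('w1');v=load('w2')
# flange/disc geometry in w4: knob circle
print([onz(c,u/1.5,x/1.5,.124) for u,x in((337,327),(419,327),(378,286),)])
```

```text
[[379.8778 336.3989]
 [379.9698 348.3666]
 [378.1605 352.0312]
 [378.2193 325.1595]]
[0.4719 0.0331 0.124 ]
[0.4714 0.1362 0.124 ]
[0.4231 0.0847 0.124 ]
[array([0.4794, 0.0671, 0.124 ]), array([0.4793, 0.1027, 0.124 ]), array([0.4609, 0.0848, 0.124 ])]
```

View pics/w4c.png

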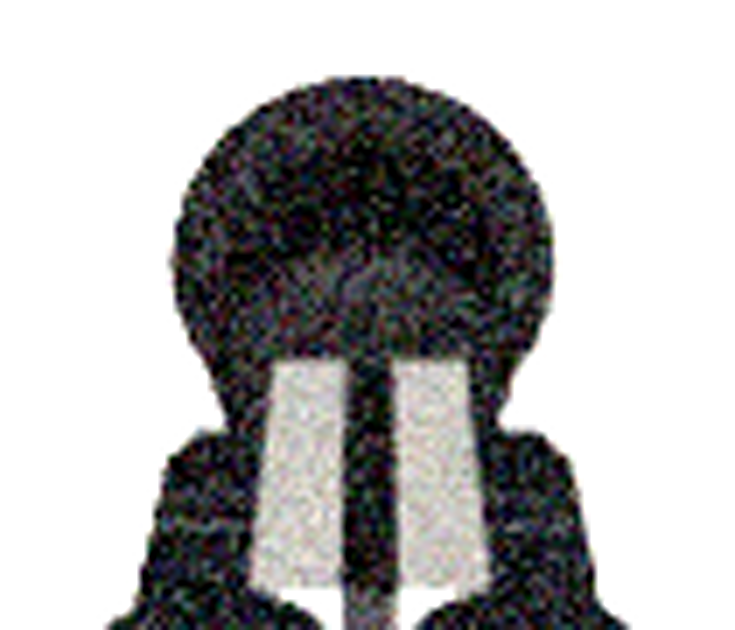

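Run:
```python
from h import *
def cr(tag,x0,y0,x1,y1,g): 
    f=load(tag)['frame'][y0:y1,x0:x1,::-1].astype(float); return cv2.resize(np.clip(f*g,0,255).astype(np.uint8),(390,290),interpolation=2)
A=np.vstack([np.hstack([cr('w1',270,70,310,100,5),cr('w2',260,42,300,72,5)]),np.hstack([cr('w4',260,0,316,42,5),cr('w1',256,170,296,200,9)])])
cv2.imwrite('pics/kn.png',A)
```

```text
(no output)
```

View pics/kn.png

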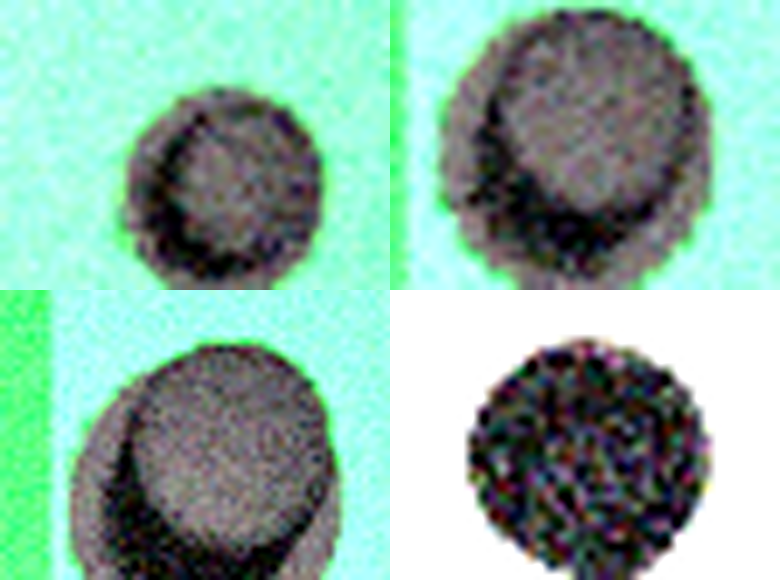

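Run:
```python
from h import *
np.set_printoptions(precision=4,suppress=True)
a=load('w1');b=load('w2');c=load('w4')
print('green top w2,w4',tri((b,281,53.2),(c,293.3,23.2)))
# w1 green: crop(225,185)
u1=(270+220*40/390,70+178*30/290); print(u1,tri((a,*u1),(b,281,53.2)),tri((a,*u1),(c,293.3,23.2)))
# green flange: w1 (223,187), w2 (187,145+), w4 (205,?)
print('disc c w2',[onz(b,u/1.5,v/1.5,.01) for u,v in((355,86),(482,86),(418,18),(418,153))])
```

```text
green top w2,w4 (array([0.3404, 0.1184, 0.0327]), [np.float64(0.00016939803162401793), np.float64(0.0001693980316240383)])
(292.56410256410254, 88.41379310344828) (array([0.3398, 0.1172, 0.0261]), [np.float64(0.0017106786137849133), np.float64(0.0017106786137849439)]) (array([0.3409, 0.1165, 0.0337]), [np.float64(0.001890915525282026), np.float64(0.0018909155252820394)])
disc c w2 [array([0.3415, 0.065 , 0.01  ]), array([0.3406, 0.1708, 0.01  ]), array([0.2894, 0.1162, 0.01  ]), array([0.3951, 0.1187, 0.01  ])]
```

Request:
step_arm(
  series=[
    [[0, 0, 1], 0, 255],
    [[0, 0, 3], 0, 255],
    [[0, 0, 5], 0, 255],
    [[0, 0, 6], 0, 255],
    [[0, 0, 6], 0, 255],
  ],
)

```text
clock: 4.47
tcp_pos: [0.4805, 0.0857, 0.1948]
orientation: [0.001, -0.002, 1.0, 0.0]
wrist_force: [-0.2, -0.5, -0.6]
finger_gap: -0.0001
```

Run:
```python
from h import *
np.set_printoptions(precision=4,suppress=True)
print(env.get_state()['tcp_pos'])
for n in('wrist','side'):
    c=grab(n,n[0]+'5')
a=load('w5')['frame'][150:384,130:400,::-1].astype(float);b=load('s5')['frame'][140:230,215:285,::-1].astype(float)
f=lambda x,g:cv2.resize(np.clip(x*g,0,255).astype(np.uint8),(400,int(400*x.shape[0]/x.shape[1])),interpolation=2)[:345]
cv2.imwrite('pics/c5.png',np.hstack([f(a,5),f(b,2)]))
```

```text
[0.4805 0.0857 0.1948]
```

View pics/c5.png

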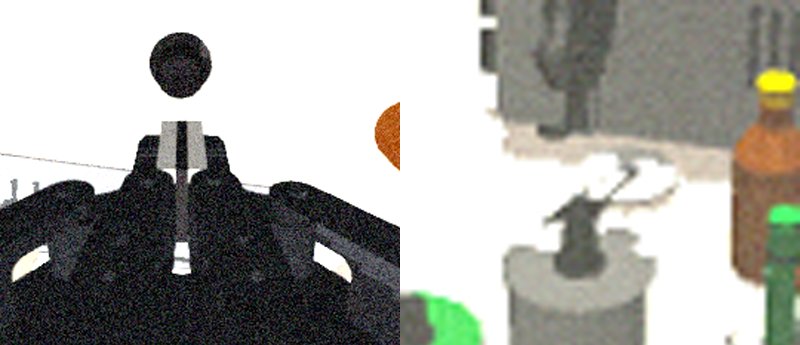

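Run:
```python
from h import *
np.set_printoptions(precision=4,suppress=True)
w=load('w5');s=load('s5');P=np.array([.4805,.0857,.1948])
for dz in(0,.01,.02): print(dz,proj(w,P+[0,0,dz]),proj(s,P+[0,0,dz]),proj(w,P+[-.011,0,dz]))
print('strip tip w', 130+180*.675,150+121*.675,'side',243.9,163.6)
# knob-top centre in side s5: triangulate with fingertips as scale
print(proj(s,[[.4785,.085,z] for z in(.12,.13,.14,.15,.16)]))
b=s['frame'][155:235,225:275,::-1];cv2.imwrite('pics/s5c.png',cv2.resize(np.clip(b*1.6,0,255).astype(np.uint8),None,fx=7,fy=7,interpolation=0))
```

```text
0 [[253.2276 224.2426]] [[246.1076 170.1168]] [[253.3243 207.3616]]
0.01 [[253.273  230.3081]] [[246.0975 167.8943]] [[253.3758 212.6188]]
0.02 [[253.3234 237.0527]] [[246.0873 165.6542]] [[253.4332 218.4771]]
strip tip w 251.5 231.675 side 243.9 163.6
[[245.6368 186.2219]
 [245.6248 184.1261]
 [245.6128 182.0138]
 [245.6007 179.885 ]
 [245.5885 177.7395]]
```

View pics/s5c.png

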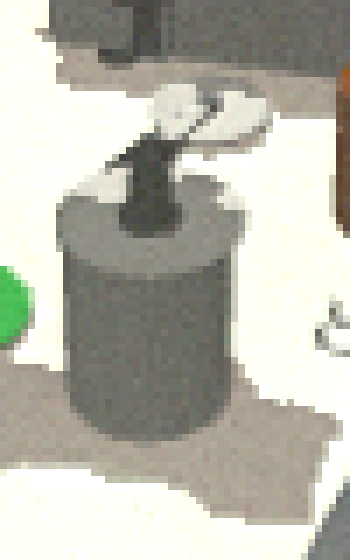

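Run:
```python
from h import *
np.set_printoptions(precision=4,suppress=True)
print(env.grip_depth)
s=load('side0');P=np.array([.207,.536,.1945])
for dz in(0,.01,.02,.03,.04): print(dz,proj(s,P+[0,0,dz]))
big('side0',190,60,240,115,10,'s0f')
```

```text
0.0187
0 [[215.8278 111.7942]]
0.01 [[215.7299 109.8818]]
0.02 [[215.6315 107.9582]]
0.03 [[215.5327 106.0233]]
0.04 [[215.4334 104.0771]]
```

View pics/s0f.png

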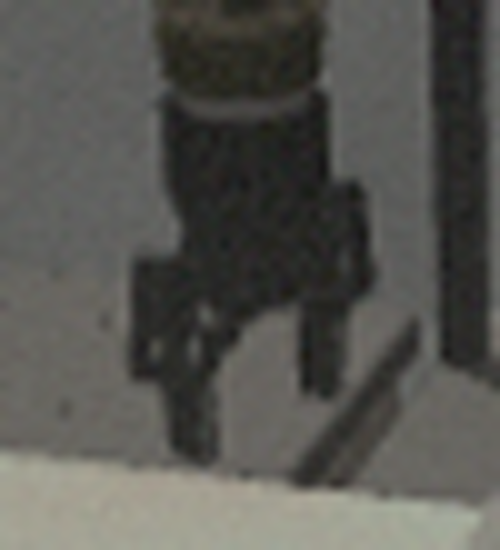

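Side and wrist views agree that the real fingertips end about 30 mm short of the reported TCP, so the first close passed above the knob. I'll go about 30 mm lower and check the gap.

Request:
step_arm(
  series=[
    [[0, 0, 0], 0, 0],
    [[-0.1, 0, -1], 0, 0],
    [[-0.2, 0, -4], 0, 0],
    [[-0.2, 0, -6], 0, 0],
    [[-0.2, 0, -6], 0, 0],
  ],
)

```text
clock: 5.2
tcp_pos: [0.4756, 0.0857, 0.1313]
orientation: [-0.003, -0.002, 1.0, 0.0]
wrist_force: [-0.2, 0.1, 0.6]
finger_gap: 0.0851
```

Request:
step_arm(
  series=[
    [[0, 0, -1.2], 0, 0],
    [[0, 0, -2.4], 0, 0],
    [[0, 0, -3.2], 0, 0],
    [[0, 0, -3.2], 0, 0],
  ],
)

```text
clock: 5.7
tcp_pos: [0.475, 0.0856, 0.0986]
orientation: [-0.004, -0.002, 1.0, 0.0]
wrist_force: [0.4, 0.5, -0.2]
finger_gap: 0.0856
```

Run:
```python
from h import *
print(env.get_state()['tcp_pos'],env.get_state()['finger_gap'])
for n in('wrist','side'):
    c=grab(n,n[0]+'6')
a=load('w6')['frame'][100:384,100:410,::-1].astype(float);b=load('s6')['frame'][140:230,215:285,::-1].astype(float)
f=lambda x,g:cv2.resize(np.clip(x*g,0,255).astype(np.uint8),(400,int(400*x.shape[0]/x.shape[1])),interpolation=2)[:345]
cv2.imwrite('pics/c6.png',np.hstack([f(a,4),f(b,2)]))
```

```text
[0.47502457 0.08563765 0.09857901] 0.08556102340902706
```

View pics/c6.png

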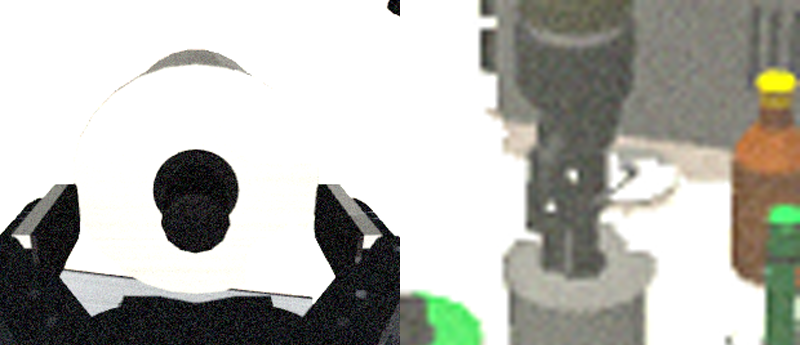

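Request:
step_arm(
  series=[
    [[0.4, 0, 0.4], 0, 0],
    [[0.4, 0, 0.4], 0, 150],
    [[0.4, 0, 0.4], 0, 255],
    [[0.4, 0, 0.4], 0, 255],
    [[0.4, 0, 0.4], 0, 255],
  ],
  newtons=40,
)

```text
clock: 6.42
tcp_pos: [0.4798, 0.0854, 0.1036]
orientation: [-0.003, -0.001, 1.0, -0.0]
wrist_force: [-1.1, -1.3, 1.9]
finger_gap: 0.0229
```

Request:
step_arm(
  series=[
    [[0, 0, 0], 0, 255],
    [[0, 0, 1], 0, 255],
    [[0, 0, 2.5], 0, 255],
    [[0, 0, 4.5], 0, 255],
    [[0, 0, 4.5], 0, 255],
  ],
)

```text
clock: 7.05
tcp_pos: [0.4814, 0.0855, 0.1508]
orientation: [-0.001, -0.002, 1.0, -0.0]
wrist_force: [0.3, 0.2, -2.3]
finger_gap: 0.0234
```

Run:
```python
from h import *
st=env.get_state();print(st['tcp_pos'],st['finger_gap'],st['wrist_force'])
for n in('wrist','side'):
    c=grab(n,n[0]+'7')
a=load('w7')['frame'][100:384,60:410,::-1].astype(float);b=load('s7')['frame'][140:230,215:285,::-1].astype(float)
f=lambda x,g:cv2.resize(np.clip(x*g,0,255).astype(np.uint8),(400,int(400*x.shape[0]/x.shape[1])),interpolation=2)[:320]
cv2.imwrite('pics/c7.png',np.hstack([f(a,2),f(b,2)]))
```

```text
[0.48143452 0.08549188 0.15078511] 0.02339783543605779 [ 0.33920826  0.23868229 -2.31699714]
```

View pics/c7.png

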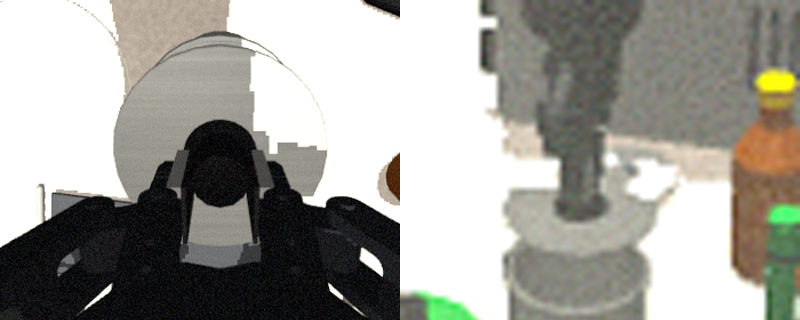

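Run:
```python
from h import *
np.set_printoptions(precision=4,suppress=True)
def f(tag,x0,y0,x1,y1,g0,g1):
    a=load(tag)['frame'][y0:y1,x0:x1,::-1].astype(float); a=cv2.GaussianBlur(a,(0,0),1)
    return cv2.resize(np.clip((a-g0)*255/(g1-g0),0,255).astype(np.uint8),(395,395),interpolation=2)
t=load('top0')['frame'];print(t[170:222:4,278].tolist())
cv2.imwrite('pics/pl.png',np.hstack([f('top0',253,171,303,221,110,145),f('w2',60,95,200,235,90,145)]))
```

```text
[[133, 133, 121], [132, 132, 120], [132, 134, 134], [131, 133, 136], [132, 134, 136], [133, 134, 137], [131, 134, 136], [132, 134, 137], [133, 134, 137], [132, 134, 135], [132, 134, 131], [132, 134, 125], [128, 126, 114]]
```

View pics/pl.png

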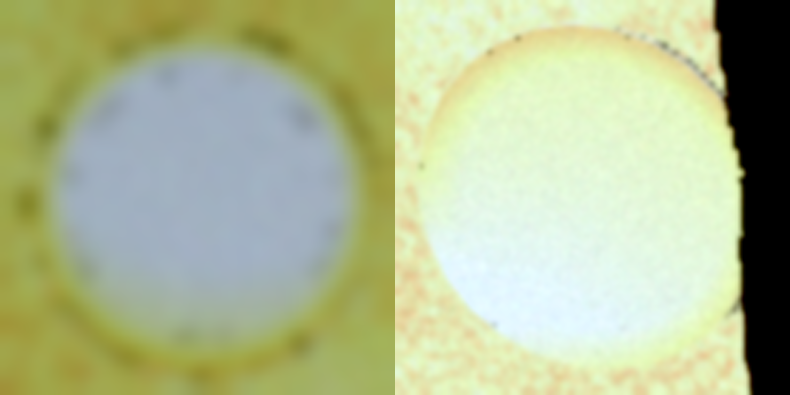

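Run:
```python
from h import *
from scipy.optimize import least_squares
np.set_printoptions(precision=4,suppress=True)
A=[(27,205),(45,128),(130,45),(265,38),(360,130),(300,345),(125,355),(200,375)]
B=[(423,165),(490,52),(518,38),(620,30),(675,48),(722,95),(495,325),(425,210),(735,310),(600,368)]
def fit(c,px):
    P=np.array([onz(c,u,v,.013)[:2] for u,v in px])
    r=least_squares(lambda q:np.hypot(*(P-q[:2]).T)-q[2],[.48,-.08,.08]);return r.x,r.fun
print(fit(load('top0'),[(253+x*50/395,171+y*50/395) for x,y in A]))
print(fit(load('w2'),[(60+(x-395)*140/395,95+y*140/395) for x,y in B]))
# lid disc in top0 and w2 for relative shift
import math
C=[(141,425),(288,425),(213,350),(213,500)]
print(fit.__name__, np.mean([onz(load('top0'),190+x/5,110+y/5,.124) for x,y in C],0))
```

```text
(array([ 0.4813, -0.0824,  0.0833]), array([ 0.0008, -0.0001, -0.0008,  0.0006, -0.0002,  0.0001, -0.0006,
        0.0002]))
(array([ 0.4808, -0.0796,  0.0835]), array([ 0.0005, -0.0004, -0.0008, -0.0003,  0.0017, -0.0008, -0.0004,
        0.0004, -0.    ,  0.    ]))
fit [0.4799 0.0839 0.124 ]
```

Request:
step_arm(
  series=[
    [[0, -4, 0], 0, 255],
    [[0, -9, 0], 0, 255],
    [[0, -14, 0], 0, 255],
    [[0, -16.6, -1], 0, 255],
    [[0, -16.6, -3], 0, 255],
  ],
)

```text
clock: 7.78
tcp_pos: [0.4803, -0.0828, 0.1183]
orientation: [-0.002, 0.0, 1.0, -0.001]
wrist_force: [-0.4, -0.3, -3.1]
finger_gap: 0.0231
```

Request:
step_arm(
  series=[
    [[0, 0, -3], 0, 255],
    [[0, 0, -6], 0, 255],
    [[0, 0, -8.5], 0, 255],
    [[0, 0, -9.5], 0, 255],
    [[0, 0, -9.5], 0, 255],
  ],
)

```text
clock: 8.4
tcp_pos: [0.4796, -0.0825, 0.0226]
orientation: [-0.003, 0.0, 1.0, -0.0]
wrist_force: [-0.5, -0.1, -1.8]
finger_gap: 0.023
```

Run:
```python
from h import *
st=env.get_state();print(st['tcp_pos'],st['finger_gap'],st['wrist_force'])
for n in('wrist','side'):
    c=grab(n,n[0]+'8')
a=load('w8')['frame'][100:384,60:410,::-1].astype(float);b=load('s8')['frame'][180:270,200:270,::-1].astype(float)
f=lambda x,g:cv2.resize(np.clip(x*g,0,255).astype(np.uint8),(400,int(400*x.shape[0]/x.shape[1])),interpolation=2)[:320]
cv2.imwrite('pics/c8.png',np.hstack([f(a,1.6),f(b,1.6)]))
```

```text
[ 0.47956463 -0.08247984  0.02261722] 0.023014315017513363 [-0.53331882 -0.06255069 -1.7745731 ]
```

View pics/c8.png

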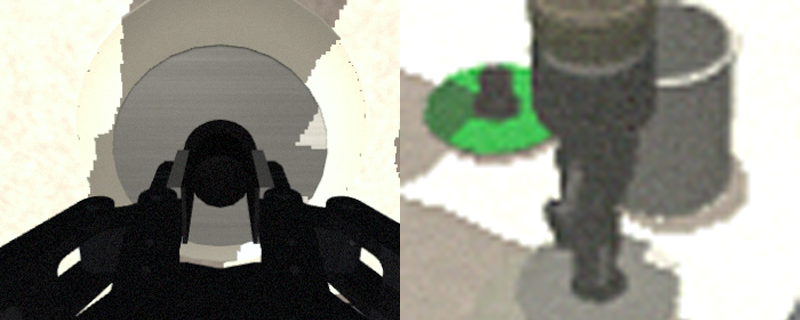

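Request:
step_arm(
  series=[
    [[0.2, 0.1, -0.8], 0, 255],
    [[0.2, 0.1, -1.6], 0, 255],
    [[0.2, 0.1, -2.1], 0, 255],
    [[0.2, 0.1, -2.3], 0, 255],
    [[0.2, 0.1, -2.4], 0, 255],
  ],
)

```text
clock: 9.12
tcp_pos: [0.4829, -0.0819, -0.0002]
orientation: [-0.002, 0.0, 1.0, -0.001]
wrist_force: [-0.3, -0.1, -2.0]
finger_gap: 0.0229
```

Request:
step_arm(
  series=[
    [[0, 0, -0.2], 0, 255],
    [[0, 0, -0.4], 0, 255],
    [[0, 0, -0.5], 0, 255],
    [[0, 0, -0.5], 0, 255],
  ],
)

```text
clock: 9.62
tcp_pos: [0.483, -0.082, -0.0044]
orientation: [-0.001, 0.0, 1.0, -0.001]
wrist_force: [-2.8, -0.7, 4.8]
finger_gap: 0.0227
```

Contact came at the predicted height (+4.8 N up). I release, back off and check the lid.

Request:
step_arm(
  series=[
    [[0, 0, 0], 0, 170],
    [[0, 0, 0], 0, 100],
    [[0, 0, 0], 0, 0],
    [[0, 0, 0], 0, 0],
  ],
)

```text
clock: 10.12
tcp_pos: [0.483, -0.0821, -0.0045]
orientation: [-0.001, 0.0, 1.0, -0.001]
wrist_force: [-0.8, 0.5, 0.2]
finger_gap: 0.081
```

Request:
step_arm(
  series=[
    [[0, 0, 4], 0, 0],
    [[0, 0, 10], 0, 0],
    [[0, 0, 16], 0, 0],
    [[0, 0, 22], 0, 0],
    [[0, 0, 27], 0, 0],
  ],
)

```text
clock: 10.75
tcp_pos: [0.4832, -0.0821, 0.2681]
orientation: [-0.0, 0.0, 1.0, -0.001]
wrist_force: [1.1, 0.0, -0.3]
finger_gap: 0.0853
```

Request:
step_arm(
  series=[
    [[0, 3, 3], 0, 0],
    [[0, 6, 6], 0, 0],
    [[0, 10, 8], -0.1, 0],
    [[0, 10, 8], -0.1, 0],
  ],
)

```text
clock: 11.25
tcp_pos: [0.4838, 0.0197, 0.3499]
orientation: [0.001, 0.048, 0.999, -0.001]
wrist_force: [0.1, 0.5, -0.9]
finger_gap: 0.0857
```

Run:
```python
from h import *
st=env.get_state();print(st['tcp_pos'],st['orientation'],st['finger_gap'],st['wrist_force'])
for n in('wrist','side'):
    c=grab(n,n[0]+'9')
big('w9',0,0,512,384,1.5,'w9b')
a=load('s9')['frame'][140:300,190:340,::-1].astype(float)
cv2.imwrite('pics/s9b.png',cv2.resize(np.clip(a*1.6,0,255).astype(np.uint8),None,fx=3.7,fy=3.7,interpolation=2))
```

```text
[0.48375669 0.01974787 0.34987507] [ 0.00127448  0.04843999  0.99882467 -0.00110343] 0.08571659014086375 [ 0.13361849  0.491124   -0.92698271]
```

View pics/w9b.png

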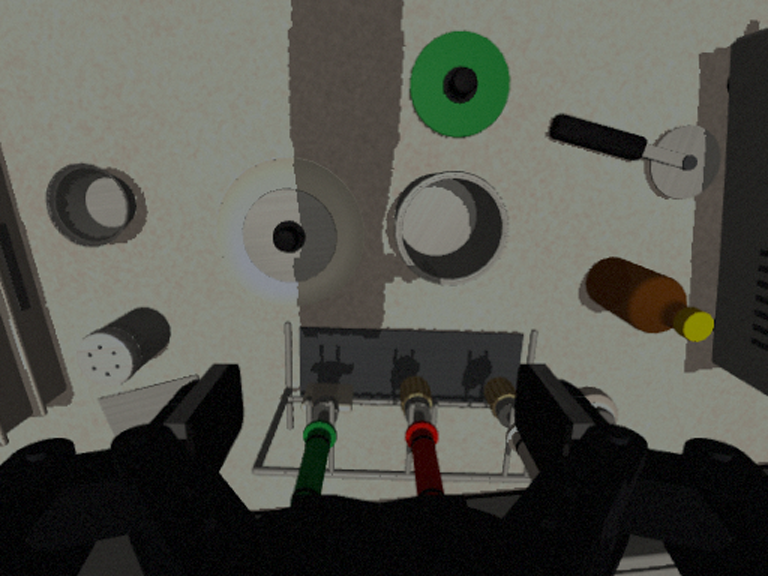

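View pics/s9b.png

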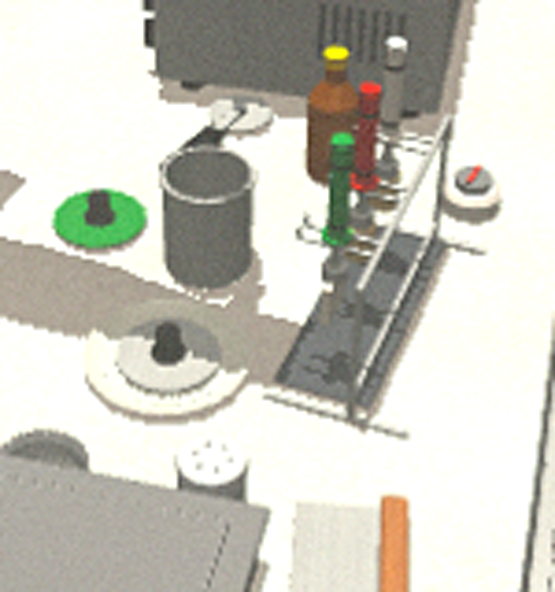

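Run:
```python
from h import *
np.set_printoptions(precision=4,suppress=True)
w=load('w9');t=load('top0');s=load('s9')
r=onz(w,422/1.5,434/1.5,.175);g=onz(w,319/1.5,432/1.5,.175);print('collars',r,g,np.arctan2(*(r-g)[:2])) 
print('red collar tri w1,w9',tri((w,422/1.5,434/1.5),(load('w1'),367/1.5,467/1.5)))
print('red bristle foot', onz(w,416/1.5,385/1.5,.085))
# red and green handle tops top view at .282
print(onz(t,190+272/5,110+152/5,.282),onz(t,190+416/5,110+168/5,.282),onz(t,190+132/5,110+133/5,.282))
print(tri((t,244.4,140.4),(s,190+370/3.7,140+90/3.7)))
# pot mouth
for u,v in((395,226),(508,226),(450,171),(450,284)): print('rim',onz(w,u/1.5,v/1.5,.12))
```

```text
collars [0.645  0.0416 0.175 ] [ 0.6346 -0.0481  0.175 ] 0.11555006201465813
red collar tri w1,w9 (array([0.6407, 0.0411, 0.1814]), [np.float64(0.0002214998501896313), np.float64(0.00022149985018962552)])
red bristle foot [0.6434 0.0432 0.085 ]
[0.6492 0.0413 0.282 ] [ 0.6413 -0.0494  0.282 ] [0.6591 0.1299 0.282 ]
(array([0.6504, 0.0416, 0.2766]), [np.float64(0.00034875377351746063), np.float64(0.0003487537735175088)])
rim [0.4689 0.0347 0.12  ]
rim [0.4783 0.1348 0.12  ]
rim [0.4262 0.086  0.12  ]
rim [0.5266 0.0804 0.12  ]
```

Request:
step_arm(
  series=[
    [[5.5, 0.8, -1], 0, 0],
    [[11, 1.5, -2], 0, 0],
    [[16.4, 2.2, -3], 0, 0],
    [[16.4, 2.2, -4], 0, 0],
    [[16.4, 2.2, -4], 0, 0],
  ],
)

```text
clock: 11.98
tcp_pos: [0.6462, 0.0388, 0.305]
orientation: [-0.003, 0.05, 0.999, -0.001]
wrist_force: [-0.7, 0.2, 0.5]
finger_gap: 0.0854
```

Run:
```python
from h import *
st=env.get_state();print(st['tcp_pos'],st['orientation'],st['finger_gap'],st['wrist_force'])
for n in('wrist','side'):
    c=grab(n,n[0]+'10')
a=load('w10')['frame'][100:384,100:450,::-1].astype(float);b=load('s10')['frame'][100:220,240:330,::-1].astype(float)
f=lambda x,g:cv2.resize(np.clip(x*g,0,255).astype(np.uint8),(395,int(395*x.shape[0]/x.shape[1])),interpolation=2)
A=f(a,2);B=f(b,2);A=np.pad(A,((0,B.shape[0]-A.shape[0]),(0,0),(0,0)))
cv2.imwrite('pics/c10.png',np.hstack([A,B]))
```

```text
[0.64624458 0.0388078  0.30495017] [-0.00314107  0.04968969  0.99875872 -0.0014482 ] 0.08537528917549998 [-0.7375276   0.22419616  0.51037105]
```

View pics/c10.png

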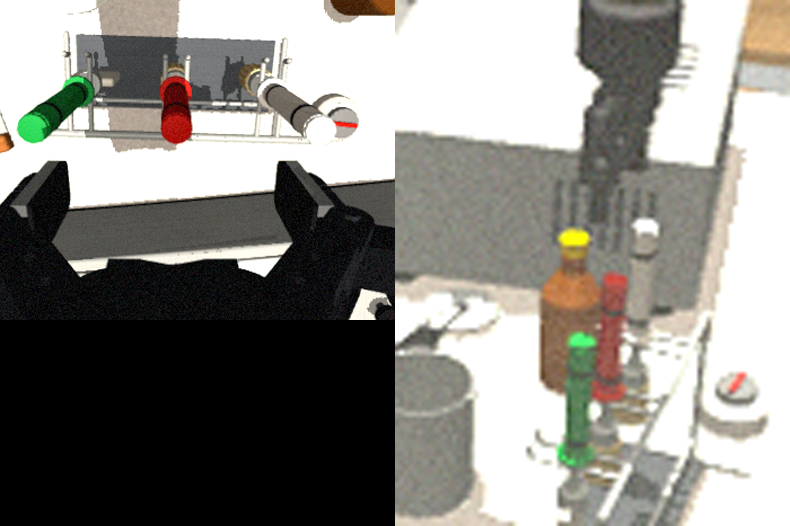

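Run:
```python
from h import *
np.set_printoptions(precision=4,suppress=True)
w=load('w10');t=load('top0');s=load('s10')
p=(100+176*350/395,100+124*350/395)
print(tri((w,*p),(t,244.4,140.4)),tri((w,*p),(s,240+615*90/395-90,100+278*90/395)),onz(w,*p,.282),onz(w,*p,.276))
```

```text
(array([0.6525, 0.0413, 0.2586]), [np.float64(0.0011299279949476668), np.float64(0.0011299279949477591)]) (array([0.6482, 0.0416, 0.2794]), [np.float64(0.0028760405808761044), np.float64(0.002876040580876297)]) [0.6445 0.0408 0.282 ] [0.6464 0.0407 0.276 ]
```

Request:
step_arm(
  series=[
    [[0.1, 0.2, -3], 0, 0],
    [[0.1, 0.2, -6], 0, 0],
    [[0.1, 0.2, -8.5], 0, 0],
    [[0.1, 0.2, -9.5], 0, 0],
    [[0.1, 0.2, -9.5], 0, 0],
  ],
)

```text
clock: 12.7
tcp_pos: [0.6465, 0.041, 0.2151]
orientation: [0.0, 0.05, 0.999, -0.001]
wrist_force: [0.3, -0.6, 0.3]
finger_gap: 0.0857
```

Run:
```python
from h import *
st=env.get_state();print(st['tcp_pos'],st['orientation'],st['finger_gap'],st['wrist_force'])
for n in('wrist','side'):
    c=grab(n,n[0]+'11')
a=load('w11')['frame'][100:384,100:450,::-1].astype(float);b=load('s11')['frame'][100:220,240:330,::-1].astype(float)
f=lambda x,g:cv2.resize(np.clip(x*g,0,255).astype(np.uint8),(395,int(395*x.shape[0]/x.shape[1])),interpolation=2)
A=f(a,3);B=f(b,2);A=np.pad(A,((0,B.shape[0]-A.shape[0]),(0,0),(0,0)))
cv2.imwrite('pics/c11.png',np.hstack([A,B]))
```

```text
[0.64646454 0.04102766 0.21509109] [ 2.65400781e-04  4.97012170e-02  9.98763099e-01 -1.41075005e-03] 0.08572746911590534 [ 0.27990532 -0.56549086  0.26794913]
```

View pics/c11.png

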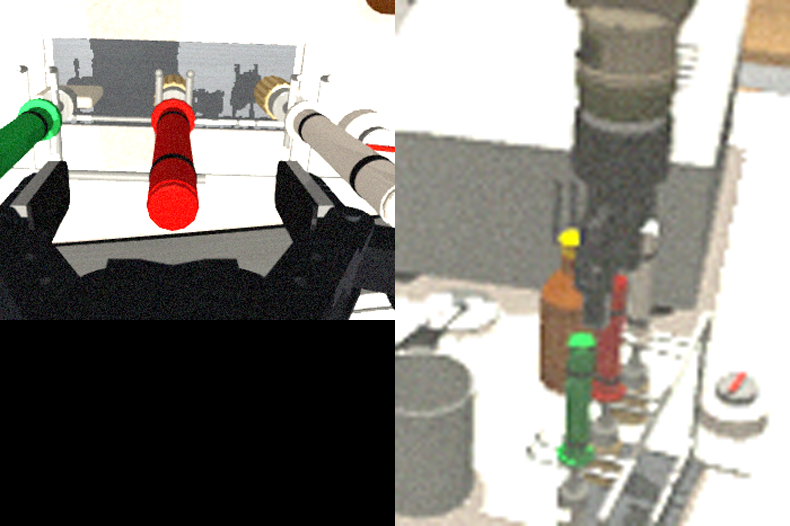

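Request:
step_arm(
  series=[
    [[0.1, 0, 0], 0, 120],
    [[0.1, 0, 0], 0, 200],
    [[0.1, 0, 0], 0, 255],
    [[0.1, 0, 0], 0, 255],
    [[0.1, 0, 0], 0, 255],
  ],
  newtons=40,
)

```text
clock: 13.42
tcp_pos: [0.6486, 0.0411, 0.2159]
orientation: [0.001, 0.05, 0.999, -0.001]
wrist_force: [-0.1, 0.3, 1.8]
finger_gap: 0.0189
```

Request:
step_arm(
  series=[
    [[0, 0, 0.7], 0, 255],
    [[0, 0, 1.4], 0, 255],
    [[0, 0, 1.9], 0, 255],
    [[0, 0, 1.9], 0, 255],
  ],
)

```text
clock: 13.92
tcp_pos: [0.6489, 0.0411, 0.2356]
orientation: [0.002, 0.05, 0.999, -0.001]
wrist_force: [-0.6, -0.4, -1.6]
finger_gap: 0.0193
```

Run:
```python
from h import *
st=env.get_state();print(st['tcp_pos'],st['orientation'],st['finger_gap'],st['wrist_force'])
for n in('wrist','side'):
    c=grab(n,n[0]+'12')
a=load('w12')['frame'][100:384,100:450,::-1].astype(float);b=load('s12')['frame'][120:220,240:330,::-1].astype(float)
f=lambda x,g:cv2.resize(np.clip(x*g,0,255).astype(np.uint8),(395,int(395*x.shape[0]/x.shape[1])),interpolation=2)
A=f(a,3);B=f(b,2);A=np.pad(A,((0,B.shape[0]-A.shape[0]),(0,0),(0,0)))
cv2.imwrite('pics/c12.png',np.hstack([A,B]))
```

```text
[0.64890864 0.04106826 0.23559766] [ 0.0017505   0.04964926  0.99876418 -0.00141675] 0.01928841578251074 [-0.57406268 -0.3540282  -1.64602633]
```

View pics/c12.png

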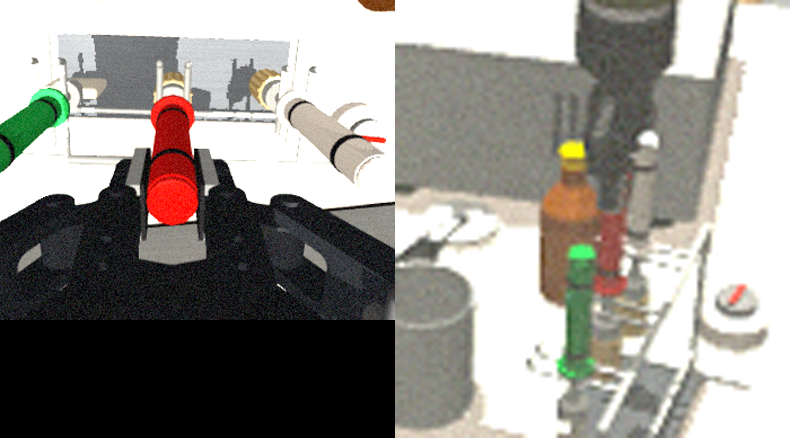

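Request:
step_arm(
  series=[
    [[-2, 0.2, 0], 0, 255],
    [[-4, 0.4, 0], 0, 255],
    [[-6, 0.6, 0], 0, 255],
    [[-8, 0.8, 0], 0, 255],
    [[-8.5, 0.9, 0], 0, 255],
  ],
)

```text
clock: 14.65
tcp_pos: [0.5626, 0.0503, 0.235]
orientation: [0.001, 0.05, 0.999, -0.001]
wrist_force: [-0.0, 0.3, -1.6]
finger_gap: 0.0188
```

Run:
```python
from h import *
st=env.get_state();print(st['tcp_pos'],st['orientation'],st['finger_gap'],st['wrist_force'])
for n in('wrist','side'):
    c=grab(n,n[0]+'13')
a=load('w13')['frame'][100:384,100:450,::-1].astype(float);b=load('s13')['frame'][120:220,230:320,::-1].astype(float)
f=lambda x,g:cv2.resize(np.clip(x*g,0,255).astype(np.uint8),(395,int(395*x.shape[0]/x.shape[1])),interpolation=2)
A=f(a,3);B=f(b,2);A=np.pad(A,((0,B.shape[0]-A.shape[0]),(0,0),(0,0)))
cv2.imwrite('pics/c13.png',np.hstack([A,B]))
```

```text
[0.56257033 0.05026102 0.2349896 ] [ 0.00104899  0.04956915  0.99876917 -0.00139526] 0.018813405911129982 [-0.00811908  0.27107472 -1.62153704]
```

View pics/c13.png

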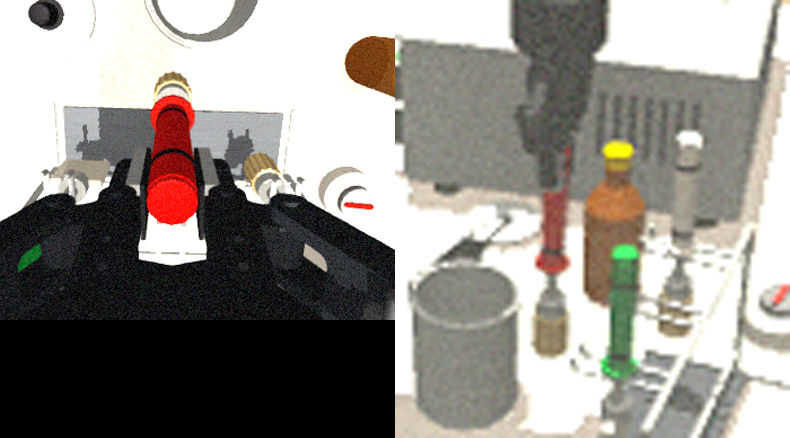

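Request:
step_arm(
  series=[
    [[0, 0, 4], 0, 255],
    [[0, 0, 8], 0.05, 255],
    [[-3, 2, 8], 0.1, 255],
    [[-6, 4, 8], 0.1, 255],
    [[-8.4, 5.5, 8], 0.1, 255],
  ],
)

```text
clock: 15.38
tcp_pos: [0.4795, 0.1058, 0.3151]
orientation: [0.002, -0.0, 1.0, -0.001]
wrist_force: [-0.9, 0.0, -0.8]
finger_gap: 0.0188
```

Request:
step_arm(
  series=[
    [[0, 0, 0], 0, 255],
    [[0, 0, 0], 0, 255],
  ],
)

```text
clock: 15.62
tcp_pos: [0.4806, 0.1056, 0.3151]
orientation: [0.002, -0.0, 1.0, -0.001]
wrist_force: [-0.3, 1.1, -1.6]
finger_gap: 0.0188
```

Run:
```python
from h import *
st=env.get_state();print(st['tcp_pos'],st['orientation'],st['finger_gap'],st['wrist_force'])
for n in('wrist','side'):
    c=grab(n,n[0]+'14')
a=load('w14')['frame'][60:344,100:450,::-1].astype(float);b=load('s14')['frame'][120:220,210:300,::-1].astype(float)
f=lambda x,g:cv2.resize(np.clip(x*g,0,255).astype(np.uint8),(395,int(395*x.shape[0]/x.shape[1])),interpolation=2)
A=f(a,3);B=f(b,2);A=np.pad(A,((0,B.shape[0]-A.shape[0]),(0,0),(0,0)))
cv2.imwrite('pics/c14.png',np.hstack([A,B]))
```

```text
[0.48059723 0.10564698 0.31508809] [ 2.21751708e-03 -4.33302798e-04  9.99996572e-01 -1.32355012e-03] 0.01881596207081455 [-0.3000555   1.13258893 -1.57201035]
```

View pics/c14.png

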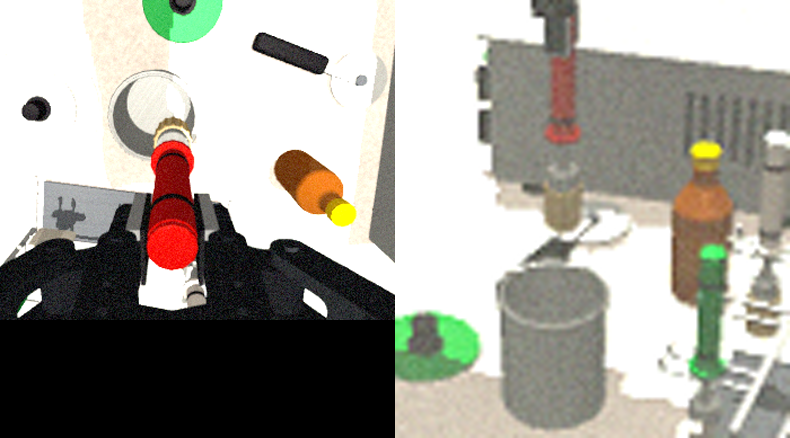

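Run:
```python
from h import *
np.set_printoptions(precision=2,suppress=True)
s=load('s14');w=load('w14')
P=[[.4795,.1056,.182],[.4795,.0906,.182],[.4645,.1056,.182],[.4795,.1056,.275]]
q=proj(s,P);print('side crop',(q-[210,120])/.2278+[395,0]);q=proj(w,P);print('wrist crop',(q-[100,60])/.886)
q=proj(w,[[.478+.045*np.cos(a),.0848+.045*np.sin(a),.12] for a in (0,1.57,3.14,4.71)]);print('rim',(q-[100,60])/.886)
q=proj(s,[[.478+.045*np.cos(a),.0848+.045*np.sin(a),.12] for a in (0,1.57,3.14,4.71)]);print('rim side',(q-[210,120])/.2278+[395,0])
```

```text
side crop [[558.46 219.84]
 [553.94 229.14]
 [541.86 217.37]
 [558.23 127.54]]
wrist crop [[172.9  132.06]
 [156.59 132.01]
 [172.95 115.89]
 [172.87 161.98]]
rim [[154.32 158.11]
 [195.09 118.74]
 [153.46  76.57]
 [112.71 118.41]]
rim side [[600.29 298.52]
 [564.03 262.45]
 [501.97 283.02]
 [536.94 320.35]]
```

Request:
step_arm(
  series=[
    [[-0.2, 0, -3], 0, 255],
    [[-0.2, 0, -6], 0, 255],
    [[-0.2, 0, -9], 0, 255],
    [[-0.2, 0, -11], 0, 255],
    [[-0.2, 0, -11], 0, 255],
  ],
)

```text
clock: 16.35
tcp_pos: [0.4779, 0.1048, 0.203]
orientation: [-0.0, 0.0, 1.0, -0.001]
wrist_force: [0.2, 0.4, -1.4]
finger_gap: 0.0187
```

Request:
step_arm(
  series=[
    [[0, 0, -2], 0, 255],
    [[0, 0, -3.5], 0, 255],
    [[0, 0, -4.5], 0, 255],
    [[0, 0, -5.3], 0, 255],
    [[0, 0, -5.5], 0, 255],
  ],
)

```text
clock: 16.98
tcp_pos: [0.4778, 0.1048, 0.1477]
orientation: [-0.0, 0.0, 1.0, -0.001]
wrist_force: [-0.2, -0.9, -0.7]
finger_gap: 0.0188
```

Request:
step_arm(
  series=[
    [[0, 0, -0.2], 0, 255],
    [[0, 0, -0.4], 0, 255],
    [[0, 0, -0.6], 0, 255],
    [[0, 0, -0.6], 0, 255],
  ],
)

```text
clock: 17.48
tcp_pos: [0.4777, 0.1048, 0.1416]
orientation: [-0.0, 0.0, 1.0, -0.001]
wrist_force: [-0.7, 0.6, -1.0]
finger_gap: 0.0192
```

Request:
step_arm(
  series=[
    [[0, 0, -0.1], 0, 255],
    [[0, 0, -0.2], 0, 255],
    [[0, 0, -0.2], 0, 255],
  ],
)

```text
clock: 17.85
tcp_pos: [0.4776, 0.1048, 0.1395]
orientation: [-0.001, 0.0, 1.0, -0.001]
wrist_force: [-0.3, -0.0, -0.6]
finger_gap: 0.0186
```

Request:
step_arm(
  series=[
    [[0, 0, -0.1], 0, 255],
    [[0, 0, -0.2], 0, 255],
    [[0, 0, -0.2], 0, 255],
  ],
)

```text
clock: 18.23
tcp_pos: [0.4786, 0.1049, 0.1389]
orientation: [0.001, 0.0, 1.0, -0.001]
wrist_force: [-1.8, 0.4, 7.2]
finger_gap: 0.0186
```

Contact at +7 N. I open slightly around the handle as a cage, then push slowly towards −y.

Request:
step_arm(
  series=[
    [[0, 0, 0], 0, 190],
    [[0, 0, 0], 0, 170],
    [[0, 0, 0], 0, 155],
    [[0, 0, 0], 0, 155],
  ],
  newtons=20,
)

```text
clock: 18.73
tcp_pos: [0.4784, 0.1048, 0.1387]
orientation: [0.001, 0.0, 1.0, -0.001]
wrist_force: [-0.0, -0.4, 0.1]
finger_gap: 0.0338
```

```bash
cat >> h.py <<'E'
def two(k,g=3,gs=2,sb=(120,220,210,300),wb=(60,344,100,450)):
    st=env.get_state();print(st['clock'],st['tcp_pos'].round(4),st['finger_gap'].round(4),st['wrist_force'].round(1))
    for n in('wrist','side'): grab(n,n[0]+k)
    a=load('w'+k)['frame'][wb[0]:wb[1],wb[2]:wb[3],::-1].astype(float);b=load('s'+k)['frame'][sb[0]:sb[1],sb[2]:sb[3],::-1].astype(float)
    f=lambda x,g:cv2.resize(np.clip(x*g,0,255).astype(np.uint8),(395,int(395*x.shape[0]/x.shape[1])),interpolation=2)
    A=f(a,g);B=f(b,gs);h=max(len(A),len(B));A,B=[np.pad(X,((0,h-len(X)),(0,0),(0,0))) for X in(A,B)]
    cv2.imwrite('pics/c'+k+'.png',np.hstack([A,B]))
E
python3 -c "from h import *;two('15')"
```

```text
Traceback (most recent call last):
  File "h.py", line 27, in two
    st=env.get_state();print(st['clock'],st['tcp_pos'].round(4),st['finger_gap'].round(4),st['wrist_force'].round(1))
                                                                ^^^^^^^^^^^^^^^^^^^^^^
AttributeError: 'float' object has no attribute 'round'
```

```bash
sed -i "s/st\['finger_gap'\].round(4)/st['finger_gap']/" h.py; python3 -c "from h import *;two('15')"
```

```text
18.725 [0.4784 0.1048 0.1387] 0.03377084753937312 [-0.  -0.4  0.1]
```

View pics/c15.png

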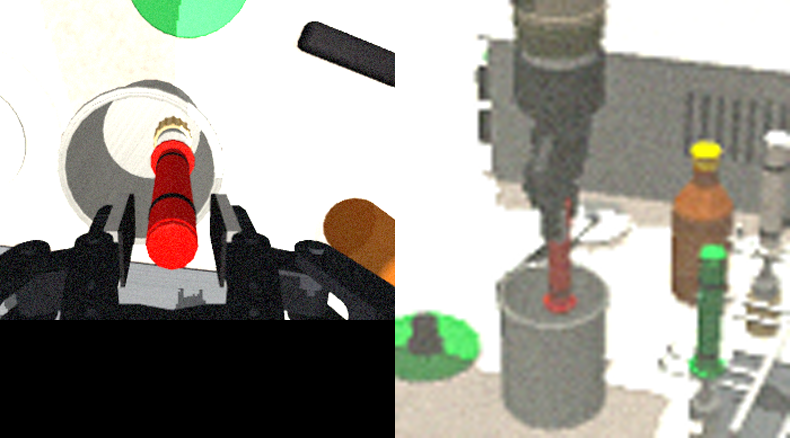

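Request:
step_arm(
  series=[
    [[0, -0.5, 0], 0, 155],
    [[0, -1, 0], 0, 155],
    [[0, -1.6, 0], 0, 155],
    [[0, -2.3, 0], 0, 155],
    [[0, -3, 0], 0, 155],
  ],
)

```text
clock: 19.45
tcp_pos: [0.4785, 0.0743, 0.1388]
orientation: [0.001, 0.0, 1.0, -0.001]
wrist_force: [0.3, -0.8, 0.5]
finger_gap: 0.0333
```

```bash
python3 -c "from h import *;two('16')"
```

```text
19.45 [0.4785 0.0743 0.1388] 0.033308821792401466 [ 0.3 -0.8  0.5]
```

View pics/c16.png

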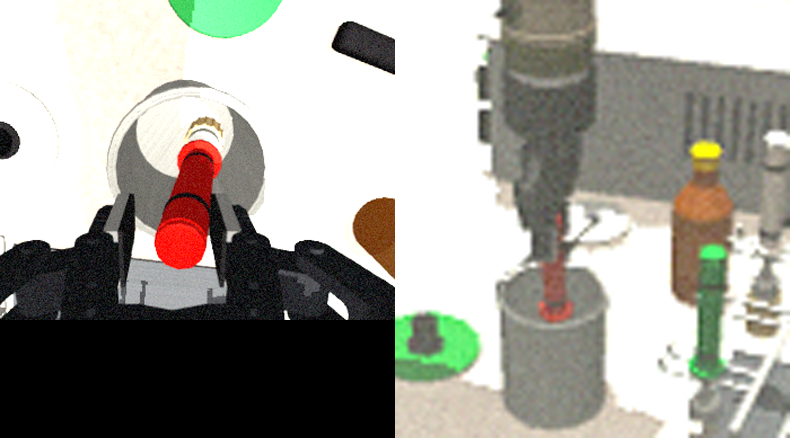

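Request:
step_arm(
  series=[
    [[0, -0.7, 0], 0, 150],
    [[0, -1.4, 0], 0, 145],
    [[0, -2, 0], 0, 140],
    [[0, -2.6, 0], 0, 140],
    [[0, -3, 0], 0, 140],
  ],
)

```text
clock: 20.18
tcp_pos: [0.4785, 0.0436, 0.1388]
orientation: [0.001, 0.001, 1.0, -0.002]
wrist_force: [-0.4, -0.5, 0.0]
finger_gap: 0.0388
```

```bash
python3 -c "from h import *;two('17')"
```

```text
20.175 [0.4785 0.0436 0.1388] 0.03878914846351572 [-0.4 -0.5  0. ]
```

View pics/c17.png

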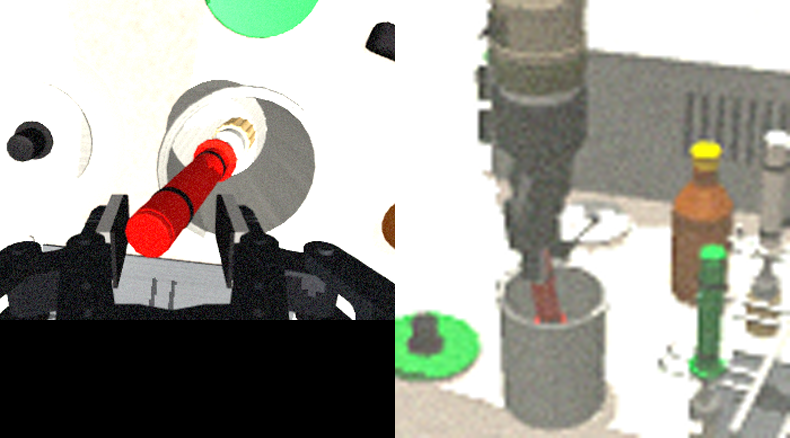

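Request:
step_arm(
  series=[
    [[0, -0.4, 0], 0, 140],
    [[0, -0.8, 0], 0, 138],
    [[0, -1.2, 0], 0, 136],
    [[0, -1.6, 0], 0, 134],
    [[0, -1.8, 0], 0, 132],
  ],
)

```text
clock: 20.9
tcp_pos: [0.4786, 0.0254, 0.1388]
orientation: [0.001, 0.001, 1.0, -0.002]
wrist_force: [-0.4, -0.8, -0.0]
finger_gap: 0.0409
```

```bash
python3 -c "from h import *;two('18')"
```

```text
20.9 [0.4786 0.0254 0.1388] 0.04093124840965433 [-0.4 -0.8 -0. ]
```

View pics/c18.png

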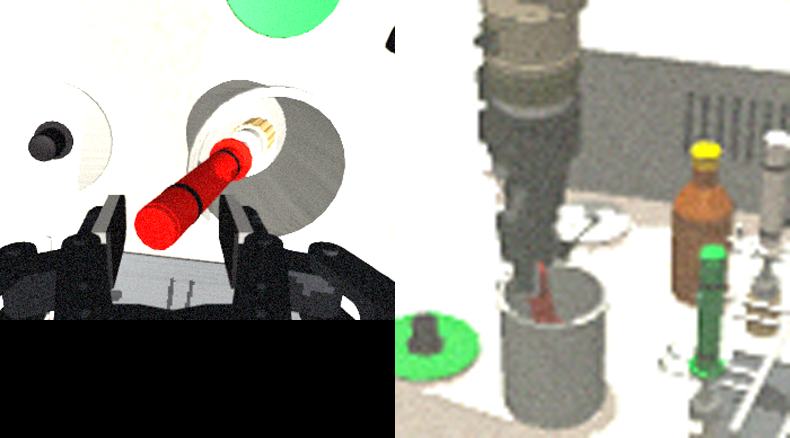

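Request:
step_arm(
  series=[
    [[0, 0, 0], 0, 80],
    [[0, 0, 0], 0, 20],
    [[0, 0, 0], 0, 0],
    [[0, 0, 2], 0, 0],
    [[0, 0, 5], 0, 0],
  ],
)

```text
clock: 21.62
tcp_pos: [0.4776, 0.0256, 0.1885]
orientation: [-0.001, 0.001, 1.0, -0.001]
wrist_force: [0.6, -0.1, 0.8]
finger_gap: 0.0854
```

Request:
step_arm(
  series=[
    [[0, 0, 5], 0, 0],
    [[0, -3, 10], 0, 0],
    [[-2, -6, 14], 0, 0],
    [[-4, -8, 14], 0, 0],
    [[-4, -8, 14], 0, 0],
  ],
)

```text
clock: 22.25
tcp_pos: [0.4372, -0.0553, 0.3293]
orientation: [0.0, 0.003, 1.0, -0.002]
wrist_force: [-0.5, 0.3, 0.2]
finger_gap: 0.0848
```

```bash
python3 -c "
from h import *;two('19',2,2,wb=(0,384,60,512));grab('top','t19');big('t19',200,120,300,220,5.5,'t19b')"
```

```text
22.25 [ 0.4372 -0.0553  0.3293] 0.0848475211584647 [-0.5  0.3  0.2]
```

View pics/c19.png

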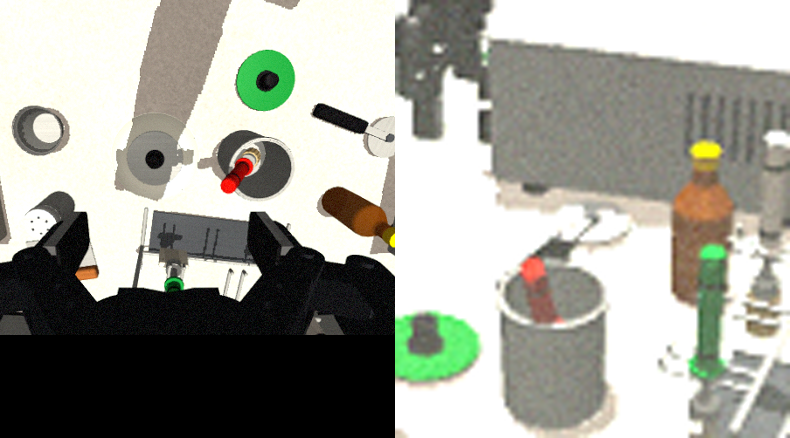

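View pics/t19b.png

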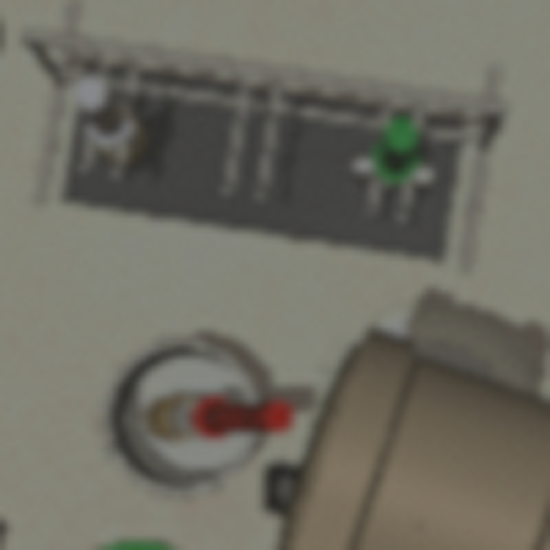

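Run:
```python
from h import *
np.set_printoptions(precision=4,suppress=True)
t=load('t19');s=load('s19');w=load('w19')
r=(60+229*452/395,185*452/395)
print('top',tri((t,200+282/5.5,120+415/5.5),(s,210+(532-395)*.2278,120+267*.2278),(w,*r)))
print('pot rim',onz(t,200+192/5.5,120+415/5.5,.12),[onz(w,60+u*452/395,v*452/395,.12) for u,v in((216,165),(293,165),(255,130),(255,200))])
a=w['frame'][100:260,190:420,::-1].astype(float);cv2.imwrite('pics/w19c.png',cv2.resize(np.clip(a*2,0,255).astype(np.uint8),None,fx=3.4,fy=3.4,interpolation=2))
```

```text
top (array([0.4782, 0.019 , 0.1897]), [np.float64(0.0018916574724823733), np.float64(0.00200114500833155), np.float64(0.0024070236674236492)])
pot rim [0.4785 0.0765 0.12  ] [array([0.4677, 0.0149, 0.12  ]), array([0.468 , 0.1314, 0.12  ]), array([0.4156, 0.0694, 0.12  ]), array([0.524 , 0.0783, 0.12  ])]
```

View pics/w19c.png

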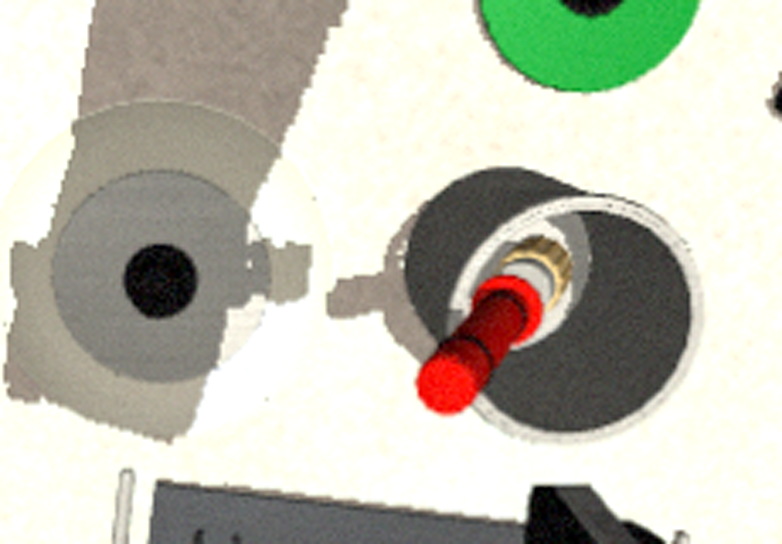

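Request:
step_arm(
  series=[
    [[-1, -2, 2], 0, 0],
    [[-2, -4, 4], 0, 0],
    [[-2, -4, 4], 0, 0],
    [[-2, -4, 4], 0, 0],
    [[-2, -4, 4], 0, 0],
  ],
)

```text
clock: 23.02
tcp_pos: [0.4179, -0.0932, 0.3671]
orientation: [-0.002, 0.001, 1.0, -0.001]
wrist_force: [-0.0, -0.3, 0.4]
finger_gap: 0.0852
```

```bash
python3 -c "
from h import *;two('20',2,2,wb=(0,384,60,512),sb=(140,280,190,330))"
```

```text
23.025 [ 0.4179 -0.0932  0.3671] 0.08521755657208761 [-0.  -0.3  0.4]
```

View pics/c20.png

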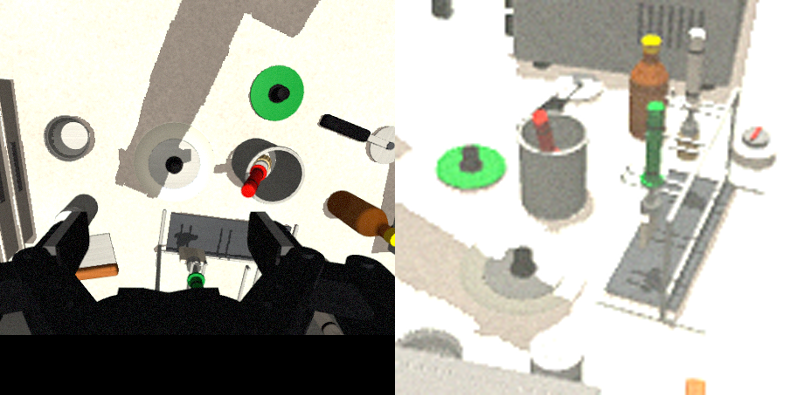

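Run:
```python
from h import *
np.set_printoptions(precision=4,suppress=True)
def b(k): return cv2.cvtColor(load(k)['frame'],cv2.COLOR_RGB2GRAY)
for k in('s9','s14','s20'):
    g=cv2.GaussianBlur(b(k),(0,0),.7).astype(int)
    print(k,[g[r,228:265].tolist() for r in(205,)])
w=load('w19')
P=np.array([onz(w,190+x/3.4,100+y/3.4,.12)[:2] for x,y in((703,305),(690,250),(600,195),(530,220),(665,400),(575,443),(510,425),(450,310))])
from scipy.optimize import least_squares
r=least_squares(lambda q:np.hypot(*(P-q[:2]).T)-q[2],[.48,.08,.05]);print(r.x,r.fun)
w=load('w9');P=np.array([onz(w,x/1.5,y/1.5,.12)[:2] for x,y in((395,226),(508,226),(450,171),(450,284))])
r=least_squares(lambda q:np.hypot(*(P-q[:2]).T)-q[2],[.48,.08,.05]);print(r.x,r.fun)
```

```text
s9 [[169, 170, 169, 168, 167, 151, 106, 74, 68, 71, 70, 69, 70, 70, 70, 68, 68, 67, 66, 67, 68, 68, 67, 66, 66, 67, 66, 63, 66, 92, 138, 164, 169, 169, 170, 170, 169]]
s14 [[112, 116, 126, 144, 148, 133, 98, 73, 68, 69, 67, 68, 69, 70, 70, 70, 69, 68, 68, 66, 67, 68, 67, 66, 66, 67, 67, 64, 63, 72, 89, 99, 104, 114, 134, 161, 168]]
s20 [[171, 171, 171, 171, 170, 153, 109, 76, 70, 71, 70, 71, 70, 72, 73, 72, 71, 69, 70, 70, 68, 68, 70, 70, 69, 68, 67, 65, 68, 95, 141, 168, 172, 172, 172, 172, 171]]
[0.4767 0.0856 0.049 ] [-0.0005  0.0007  0.0013 -0.0026 -0.0002  0.0005 -0.001   0.0019]
[0.4765 0.0845 0.0503] [ 0.  0. -0. -0.]
```

```bash
python3 -c "
from h import *
print(env.hand_in())"
```

```text
the job is handed in; nothing more can be done
None
```

The job is done and handed in at about 23 s on the clock, with no verdict reported. The lid lies flat, knob up, in the middle of the white plate, and the red brush leans in the pot on its −y rim, away from the oven.

- **Lid:** Its disc and the plate rim are concentric to about 1–2 mm in the wrist view, with a lid 94 px and a plate 137 px wide on the same centre column. The side view shows it level.
- **Brush:** It went straight from its fork into the pot, and I stopped lowering at 7 N of contact on the pot floor. I then tipped it with the fingers loosely around the handle. The handle end triangulates to (0.478, 0.019, 0.190), directly on the −y side of the pot (centre about 0.478, 0.085). The foot is towards +y, and it stayed still between the last two looks.
- **Pot and the other things:** The pot's side profile is unchanged, and two wrist rim fits agree to about 1 mm. One rougher reading from the top camera put its centre about 8 mm off in y. I took that as an eyeballing error, since the wrist fits disagree with it. The white brush, scraper and bystanders look unmoved.
- **What disagreed:** The real fingertips end about 30 mm behind the reported TCP, so the first close passed above the knob and gripped nothing. I then worked 30 mm lower, and the gap readings of 23 mm on the knob and 19 mm on the handle (25 and 20 mm in the text) showed both grips held.

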